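# Pry the retaining ring off a filter-wheel post

### The arm

A 6-joint arm with a two-finger parallel gripper is mounted at the origin on the work surface. World frame = base frame: x ahead of the robot, y to its left, z up, the work surface at z = 0. Lengths are in m, angles in degrees, forces in N, time in s.
With the tool pointing down it reaches from about 0.4 to 0.825 m from the base axis. Payload 7 kg.
Tool frame: the origin (TCP) lies midway between the tips of the shut fingers; the grasp point (between the pads) lies 19 mm behind it (r.grasp_offset is the distance from the TCP to the grasp point, in m); z points along the fingers, x is the direction in which the jaws open and shut, and the axes are right-handed (so a half turn about z gives the same grasp; the last joint's range is limited). The gripper opens to 88 mm and grips with 3 to 60 N. Pads are 19 mm wide; open, the fingers measure 130 mm over their backs; the gripper's body (78 mm by 193 mm) begins 47 mm behind the grasp point.
Start: joints at [90.247, 20.546, 0.682, 0, -70.136, -16.507], TCP at [0.189, 0.648, 0.227] pointing down, gripper open.
Joint ranges: [-176.03, 176.03], [-82.01, 121.73], [-58.28, 71.71], [-173.87, 95.51], [-174.79, -0.11], [-173.66, 173.66]. Speed limits (degrees/s): [136.94, 136.94, 172.46, 180, 180, 180].

### API

Orientations are given as [roll, pitch, yaw] about the fixed x, y, z axes, in that order (R = Rz(yaw) Ry(pitch) Rx(roll)).
In Python, from plant import r gives the robot as it stands.
- The arm moves only by the tool step_arm, never from a script. Its argument "deltas" is a list of rows, each a list of 7 numbers: the turn, a rotation vector about the tool's x, y, z in rad, then the shift along the tool's x, y, z in mm, then the opening, from -1 (shut) to 1 (fully open), so that 0 is half open. In form: [[ax, ay, az, x, y, z, grip], ...]. A call has 1 to 10 rows; each row shifts and turns the pose as measured when the row begins, along the tool's axes as they then stand; what a row does not reach is not made up. A row lasts 1/10 s, in which the tool goes at most 50 mm and 8.59 degrees, less where a joint would pass 70% of its speed; a pose out of reach is approached as far as the arm can. A call with a gripper value outside its range is refused whole. The fingers move at their own pace and stop on an object; "squeeze" is the grip in N (left out, the last holds). Time passes only in rows, so rows that do not move let the fingers close. It gives the time, the measured TCP pose, the force and the opening at its end, in the units of the state.
- r.get_state(): the state, without advancing time (a new reading comes with each control period).
- r.capture(name): name is "scene" or "side" or "wrist"; returns the picture (400x640x3 uint8, red, green, blue); there is no depth.
- r.camera_info(name): a dict with "vertical_fov" (degrees; the focal length in pixels is half the picture's height over the tangent of half this angle, whatever the lens; pixels are square), "cx", "cy" (the principal point, pixels), "view" (4x4, takes a point from world to camera coordinates). Camera axes: x right, y down, z forward; pixel columns grow to the right and rows downward; lengths in m; the calibration is good to about 2 mm. The wrist camera is an equidistant fisheye: a pixel r from the principal point sees the ray r / f radians off the axis. A picture is of the moment at which its call begins: read the wrist's pose just before it. camera_info takes no time and is no camera call; for the wrist camera it gives the pose at the moment of the call.
- r.close_job(): hands the job in, once; it reports no verdict.
The state is a dict: "time_s": time; "joints": joint angles; "qd": joint speeds; "joint_torque": joint torques, N m; "tcp_pos": TCP position; "eef_rot": TCP orientation; "contact_force": force on the tool from outside, world axes, zero at the start; "moment": the same for the moment, N m; "gripper_width": finger opening in m.
Only numpy, scipy, OpenCV 4.12 (cv2) and the standard library are available. Lean on these libraries where they do the work, as an engineer would, in place of code of your own. Each camera call takes 0.05 s, during which the arm holds its last target.

### The job

The filter wheel on the black optics housing must come off for service: take the hooked pick from its cradle, feel its hook down to the wheel in the gap between the post and the bow of the sprung wire ring, and pry the ring outward out of its groove, never touching the ring with the gripper and never pressing the hook on the wheel or post with more than 6 N or loading the ring with more than 25 N. Leave the ring lying flat on the wheel, completely clear of the post, and lay the pick back in its cradle as it was, without shoving the loose parts nearby.

Things in the scene. Friction and masses are not known exactly. Their poses are not given: they have to be found in the camera images.
- housing: Black optics housing, fixed, 190 x 190 x 56 mm, with a flat grey filter wheel on top: a disc of 160 mm diameter, centred, whose flat upper face is 66 mm above the origin. Origin: centre of the underside. z up.
- post (a point): Point on the axis of the vertical brass post at the centre of the wheel, level with the wheel's upper face. The post has a groove of 15 mm diameter from the wheel's face to 6 mm above it, and over that a head of 21 mm diameter, 7 mm thick (top 13 mm above the wheel).
- ring: Sprung retaining ring of round steel wire 5 mm thick, about 54 g, lying flat on the wheel and clipped in the groove under the post's head. Origin: underside, centre of the circle it clips on (on the post's axis while seated), z up. +x, towards its closed bow, is the one way it comes off: the two arms behind the post (open ends at x = -13, y = +-9 mm) spread 3 mm each and spring back.
- ring_gap (a point): Centre of the open gap between post and bow, at the wheel's face: ring frame x = 16, y = 0, z = 0 mm. Seated, the gap reaches from x = 10.5 (post's head) to 21.7 mm (inner edge of the bow), 14 mm wide at x = 17; its floor is the wheel's face. The wire is round: the hook holds only with its tip within about 1 mm of that face; higher up it rides over the bow.
- ring_bow (a point): Top of the wire at the middle of the bow: ring frame x = 24.2, y = 0, z = 5 mm (bow's outer edge x = 26.7). Pulled slowly outward at the bow, the ring resists with about 7 to 12 N, most in its first 3 mm of travel, springs free after about 7 mm and is clear of the post once its origin is 20 mm from the post's axis; it is not fastened to anything else and slides on the wheel.
- pick: Hooked pick, about 75 g. Straight black handle, 124 mm long (x), 14 mm wide (y), 18 mm high (z), with flat sides; origin at the handle's centre. From its +x end a 4 mm steel shank runs on to a small sleeve at x = 85 mm, in which the hook is clamped: a straight 4 mm steel rod pointing down (-z). In the cradle the pick lies level, hook down.
- pick_tip (a point): Nominal lower end of the hook, x = 85, y = 0, z = -47 mm in the pick's frame. The rod's rounded tip is really up to 7 mm higher or lower than this point, as it was last clamped; this is not measured, so its depth has to be felt. It stays put in the sleeve under the forces of this job.
- cradle_seat (a point): Where the pick's origin lies when it rests in the fixed black cradle, 60 mm above the table; axes as the pick's lying there (x along the handle to the hook, z up). Base plate 130 x 70 x 8 mm; two uprights 8 mm thick at x = +-42 mm with flared notches (floor 51 mm, tops 69 mm above the table); between them 76 mm of the handle is free on both sides.
- thumb_knob: Loose black knurled knob, 40 mm diameter, 40 mm high, standing on the table; origin at the underside. To be left alone.
- post_holder: Loose black upright cylinder, 25 mm diameter, 55 mm high, on the table; origin at the underside. To be left alone.
- lens_cell: Loose low black lens cell with a glass top, 32 mm diameter, 14 mm high, on the table; origin at the underside. To be left alone.
Not all that is in view belongs to the job. Of the things that look like the pick, the largest one is meant.

How it is judged:
By the outcome, as a careful person would: the job done as asked, in the order asked, and still so for the second after the job is handed in, with the robot touching nothing.
It also fails if it takes over 48 s, if anything falls off the work surface, if the arm or the gripper's body presses on something with over 40 N, if the wrist force passes 120 N, or if a joint passes its speed limit or range.

## Working session

There is one attempt and no reset: what is moved stays moved. The work goes in short steps, Python scripts to look and compute and a tool call to move; the robot and the scene stay as the last step left them, time stands still between calls to the robot, and variables do not carry over. Pictures are saved under pics/ and viewed, and the job is handed in when it is done.

Besides the shell and the picture viewer there is one more tool, called after "Call:" as name(argument=value, ...) on one line, values as JSON. step_arm: Moves the arm, as the interface text tells. Its arguments: {"type":"object","properties":{"deltas":{"type":"array","items":{"type":"array","items":{"type":"number"}}},"squeeze":{"type":"number"}},"required":["deltas"]}

```bash
mkdir -p pics; ls
cat > h.py <<'E'
import numpy as np, cv2
from plant import r
def save(n,img): cv2.imwrite(f'pics/{n}.png',cv2.cvtColor(img,cv2.COLOR_RGB2BGR))
E
python3 - <<'E'
from h import *
print(r.get_state())
import pickle
d={}
for n in ['scene','side','wrist']:
    i=r.camera_info(n); im=r.capture(n); d[n]=(i,im); save(n+'0',im); print(n,i)
pickle.dump(d,open('c0.pkl','wb'))
E
```

```text
pics
{'time_s': 0.0, 'joints': array([ 9.02447532e+01,  2.05901089e+01,  6.33557723e-01, -1.99578357e-02,
       -7.01355833e+01, -1.65081166e+01]), 'qd': array([ 0.07280166, -0.03241515,  0.01826267, -0.00715946,  0.05908225,
        0.08826709]), 'joint_torque': array([-2.94898982e-04, -5.82719994e+01,  2.93051541e+01,  6.99695393e+00,
        6.97085430e-03, -1.56166111e-04]), 'tcp_pos': array([0.18891185, 0.64751452, 0.22563652]), 'eef_rot': array([-1.79991806e+02, -9.36682198e-02, -1.06270167e+02]), 'contact_force': array([-0.08951319,  0.74286112, -0.93930475]), 'moment': array([ 0.02924744,  0.01671511, -0.01862171]), 'gripper_width': 0.08788187039287175}
scene {'vertical_fov': 42.69036154735261, 'cx': 322.85520707170053, 'cy': 193.27422155568985, 'view': array([[-0.50930136,  0.86025962,  0.02378046,  0.36326556],
       [ 0.49987857,  0.31821147, -0.80552025, -0.17704786],
       [-0.70052376, -0.39836522, -0.59209088,  1.52751463],
       [ 0.        ,  0.        ,  0.        ,  1.        ]])}
side {'vertical_fov': 50.39465714616423, 'cx': 323.31720532210034, 'cy': 200.91548948460272, 'view': array([[-0.71402485, -0.69978606,  0.02163281,  0.30494848],
       [-0.40486542,  0.38750061, -0.82820726,  0.32407871],
       [ 0.57118518, -0.60011894, -0.56000424,  0.52302192],
       [ 0.        ,  0.        ,  0.        ,  1.        ]])}
wrist {'vertical_fov': 65.70646984690485, 'cx': 321.5909456159104, 'cy': 194.77782488819778, 'view': array([[-0.27879609, -0.9603489 ,  0.00165275,  0.67254098],
       [-0.9275019 ,  0.26970584,  0.25884163, -0.03148381],
       [-0.24902403,  0.0706311 , -0.96591836,  0.39071216],
       [ 0.        ,  0.        ,  0.        ,  1.        ]])}
```

View pics/scene0.png

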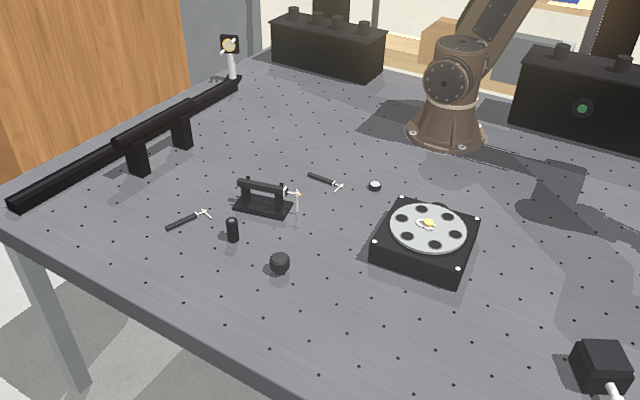

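View pics/side0.png

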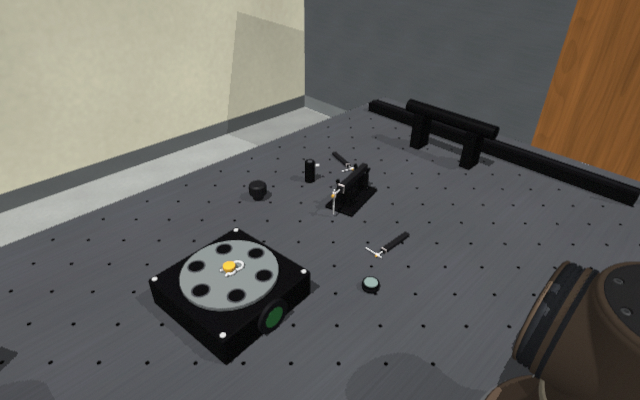

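View pics/wrist0.png

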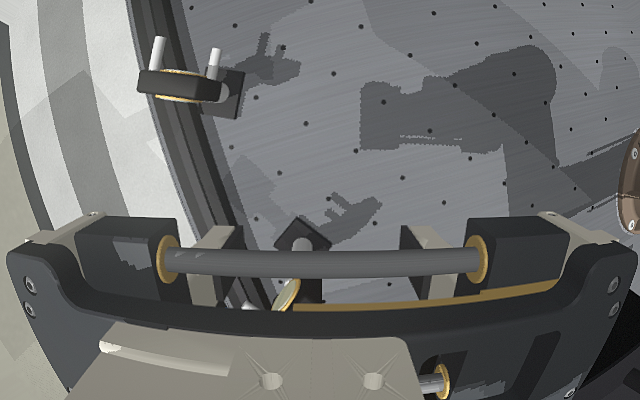

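```bash
cat >> h.py <<'E'
def proj(info,P):
    f=200/np.tan(np.radians(info['vertical_fov']/2)); V=info['view']
    c=V[:3,:3]@np.asarray(P,float)+V[:3,3]
    return np.array([info['cx']+f*c[0]/c[2], info['cy']+f*c[1]/c[2]])
def ray(info,px,fish=False):
    f=200/np.tan(np.radians(info['vertical_fov']/2)); V=info['view']
    d=np.array([px[0]-info['cx'],px[1]-info['cy']])/f
    if fish:
        t=np.linalg.norm(d); d3=np.array([*(d/t*np.sin(t)),np.cos(t)])
    else: d3=np.array([*d,1.])
    R=V[:3,:3]; o=-R.T@V[:3,3]; v=R.T@d3
    return o,v/np.linalg.norm(v)
def atz(info,px,z,fish=False):
    o,v=ray(info,px,fish); return o+v*(z-o[2])/v[2]
def tri(a):
    A=np.zeros((3,3));b=np.zeros(3)
    for o,v in a:
        M=np.eye(3)-np.outer(v,v);A+=M;b+=M@o
    p=np.linalg.solve(A,b); return p,[np.linalg.norm((np.eye(3)-np.outer(v,v))@(p-o)) for o,v in a]
def crop(im,x0,y0,x1,y1,s,n): save(n,cv2.resize(im[y0:y1,x0:x1],None,fx=s,fy=s,interpolation=cv2.INTER_CUBIC))
E
python3 - <<'E'
from h import *
import pickle
d=pickle.load(open('c0.pkl','rb'))
a=d['scene'][1];b=d['side'][1]
crop(a,150,160,350,290,4,'s_pick'); crop(a,360,180,490,295,5,'s_hous')
crop(b,230,140,430,300,4,'d_pick'); crop(b,145,220,315,360,4,'d_hous')
i=d['scene'][0]
print('base',proj(i,[0,0,0]),proj(i,[.5,0,0]),proj(i,[.5,.4,0]),'tcp',proj(i,[.189,.647,.226]))
for n,p in dict(p1=(265,200),p2=(185,220),p3=(322,180),hous=(428,222)).items(): print(n,atz(i,p,0.06))
E
```

```text
base [444.56421466 133.95585699] [370.07276013 224.96191476] [550.4720412  293.91823832] tcp [745.60069306 163.32115236]
p1 [ 0.61488834 -0.21037044  0.06      ]
p2 [ 0.76221747 -0.31151249  0.06      ]
p3 [ 0.47881731 -0.14281482  0.06      ]
hous [0.49181864 0.12900459 0.06      ]
```

View pics/s_pick.png

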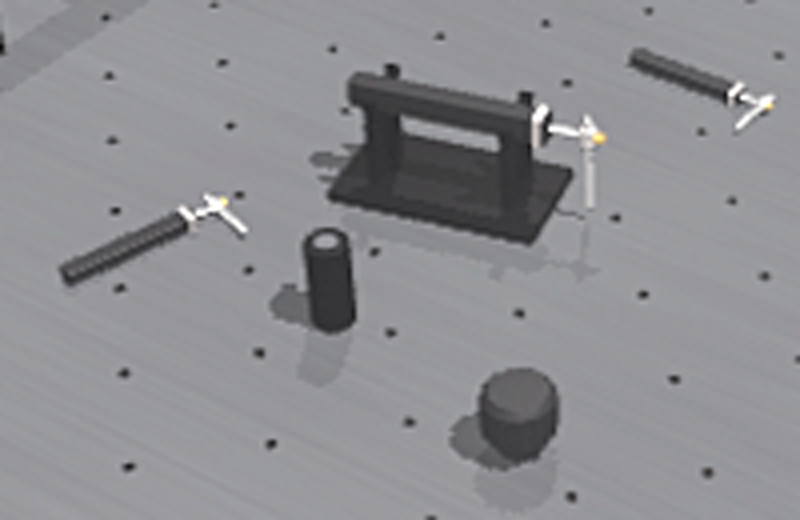

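View pics/s_hous.png

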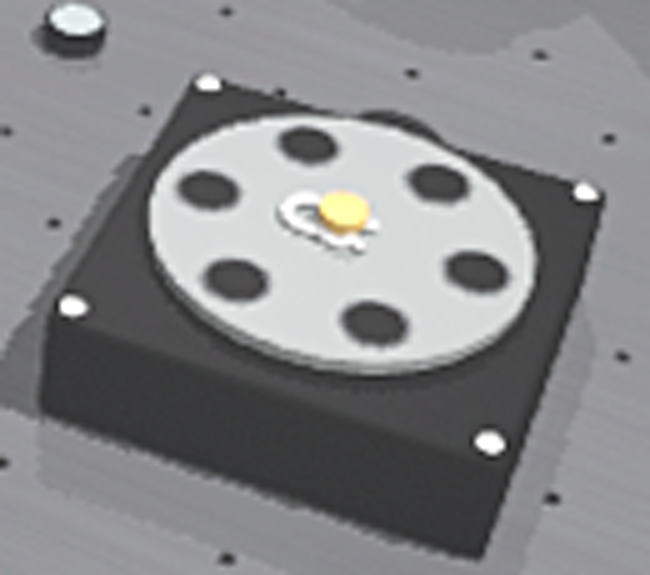

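View pics/d_pick.png

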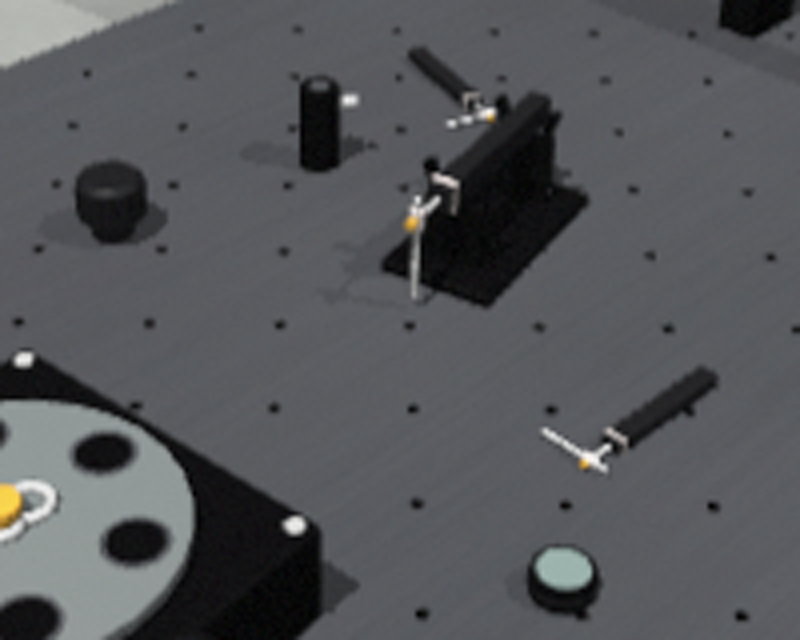

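View pics/d_hous.png

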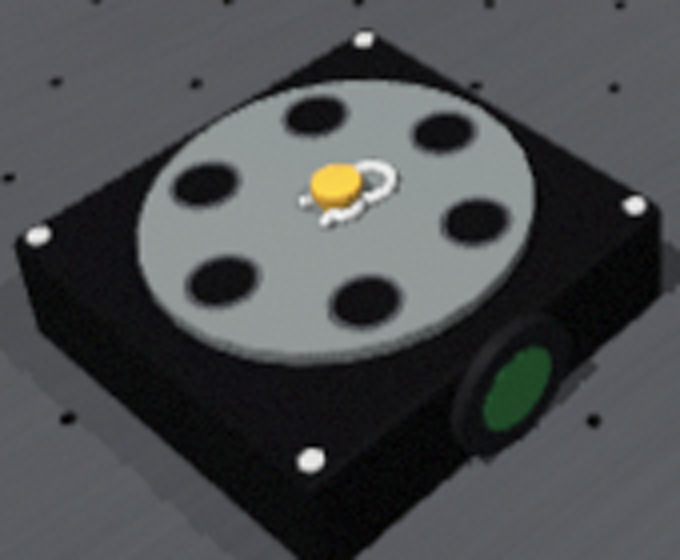

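Run:
```python
from h import *
import pickle
d=pickle.load(open('c0.pkl','rb'))
a,b=d['scene'][0],d['side'][0]
S=lambda x,y,o,s:(o[0]+x/s,o[1]+y/s)
sp=lambda x,y:ray(a,S(x,y,(150,160),4)); dp=lambda x,y:ray(b,S(x,y,(230,140),4))
sh=lambda x,y:ray(a,S(x,y,(360,180),5)); dh=lambda x,y:ray(b,S(x,y,(145,220),4))
for n,p,q in [('sleeve',sp(590,132),dp(415,212)),('tip',sp(590,208),dp(415,298)),
 ('posttop',sh(345,208),dh(336,178)),
 ('screwA far',sh(207,82),dh(634,205)),('B',sh(586,192),dh(311,460)),('C',sh(72,306),dh(364,40)),('D',sh(489,442),dh(38,236))]:
    print(n,tri([p,q]))
# bow on wheel z=.0685
f=lambda i,c: atz(i,c,.0685)
print('bow outer',f(a,S(279,212,(360,180),5)),f(b,S(399,180,(145,220),4)))
ii=d['wrist'][0];V=ii['view'];print('wristcam pos',-V[:3,:3].T@V[:3,3],'fwd',V[2,:3],'right',V[0,:3])
# knob etc
for n,p,z in [('knob',sp(520,455),0),('holder',sp(328,325),0)]:
    o,v=p; print(n,o+v*(z-o[2])/v[2])
print('lens',atz(a,S(75,20,(360,180),5),.014))
```

```text
sleeve (array([ 0.55688487, -0.16170296,  0.06322278]), [np.float64(0.0005106112208094806), np.float64(0.0005106112208094571)])
tip (array([ 0.55555431, -0.16305426,  0.00675527]), [np.float64(0.0006606530128213524), np.float64(0.0006606530128213354)])
posttop (array([0.51214807, 0.13545149, 0.07891992]), [np.float64(0.0009108738224699129), np.float64(0.0009108738224698924)])
screwA far (array([0.43359807, 0.04237392, 0.05687691]), [np.float64(0.00026956359216711006), np.float64(0.00026956359216719864)])
B (array([0.41877525, 0.21432336, 0.05724805]), [np.float64(0.0006033370452598794), np.float64(0.0006033370452598944)])
C (array([0.60440255, 0.05664581, 0.05589261]), [np.float64(0.00013693016892765797), np.float64(0.0001369301689276886)])
D (array([0.58979639, 0.22845967, 0.0562971 ]), [np.float64(0.00033310228998273975), np.float64(0.00033310228998275406)])
bow outer [0.51739334 0.11026892 0.0685    ] [0.50341789 0.11065161 0.0685    ]
wristcam pos [0.25559722 0.62676893 0.38443382] fwd [-0.24902403  0.0706311  -0.96591836] right [-0.27879609 -0.9603489   0.00165275]
knob [ 0.73824156 -0.08693054  0.        ]
holder [ 0.71212387 -0.23202732  0.        ]
lens [ 0.36480506 -0.0544472   0.014     ]
```

```bash
cat >> h.py <<'E'
from scipy.spatial.transform import Rotation as Ro
def pose(): 
    s=r.get_state(); return s['tcp_pos'],Ro.from_euler('xyz',s['eef_rot'],degrees=True),s
def plan(tp,yaw,n=None,grip=0,long=None,tilt=(180,0),maxmm=45,maxdeg=8.3):
    """rows from the current pose to tp with yaw; long: signed total yaw turn in deg"""
    p,R,s=pose(); T=Ro.from_euler('xyz',[tilt[0],tilt[1],yaw],degrees=True)
    rv=(R.inv()*T).as_rotvec()
    if long is not None:
        a=np.degrees(np.linalg.norm(rv))
        if np.sign(-rv[2])!=np.sign(long): rv=rv/np.linalg.norm(rv)*(np.linalg.norm(rv)-2*np.pi)
    d=np.asarray(tp)-p
    m=int(np.ceil(max(np.linalg.norm(d)*1000/maxmm,np.degrees(np.linalg.norm(rv))/maxdeg,1)))
    n=n or m
    print('n',n,'min',m,'dist',np.linalg.norm(d)*1000,'rot',np.degrees(rv))
    for k in range(n):
        Rk=R*Ro.from_rotvec(rv*k/n); t=Rk.inv().apply(d/n)*1000
        print([float(x) for x in np.round(rv/n,3)]+[float(x) for x in np.round(t,1)]+[grip],end=',\n')
E
python3 - <<'E'
from h import *
import pickle
d=pickle.load(open('c0.pkl','rb'))
a,b=d['scene'][0],d['side'][0]
S=lambda x,y,o,s:(o[0]+x/s,o[1]+y/s)
# handle back end top edge mid / front end
for n,x,y in [('s back top near',348,82),('s back top far',362,73),('s front top far',540,104)]:
    print(n,atz(a,S(x,y,(150,160),4),.069))
for n,x,y in [('d back top L',535,95),('d back top R',550,103),('d front top',436,172)]:
    print(n,atz(b,S(x,y,(230,140),4),.069))
sl=np.array([.5569,-.1617])
for yw in (100,105,110,115,120,125,130,135):
    u=np.array([np.cos(np.radians(yw)),np.sin(np.radians(yw))]); c=sl-.085*u; e=c-.062*u; f=c+.062*u
    print(yw,c,proj(a,[*e,.069]),proj(a,[*f,.069]),proj(b,[*e,.069]),proj(b,[*f,.069]))
print('obs s back',S(355,76,(150,160),4),'side back',S(541,98,(230,140),4))
E
```

```text
s back top near [ 0.59812279 -0.30171525  0.069     ]
s back top far [ 0.5865063  -0.30058761  0.069     ]
s front top far [ 0.55654449 -0.19569765  0.069     ]
d back top L [ 0.58905935 -0.29911207  0.069     ]
d back top R [ 0.57683288 -0.2981224   0.069     ]
d front top [ 0.57074588 -0.19329317  0.069     ]
100 [ 0.5716601  -0.24540866] [239.58668952 176.64841057] [288.06343465 188.48940223] [367.92162096 163.7033746 ] [339.54900062 186.24619176]
105 [ 0.57889962 -0.2438037 ] [237.18192793 179.57974097] [287.74330045 188.97367134] [363.08252672 162.2195992 ] [338.74389621 185.97006233]
110 [ 0.58597171 -0.24157387] [235.18680672 182.64434263] [287.4953252  189.47280735] [358.09306015 160.94490378] [337.90247701 185.73121028]
115 [ 0.59282255 -0.23873616] [233.6263224  185.82351564] [287.32167475 189.98310233] [352.98076935 159.88291736] [337.0308686  185.53126105]
120 [ 0.5994     -0.23531216] [232.5235545  189.09669113] [287.223973   190.50073375] [347.77273839 159.03658933] [336.13537277 185.37157094]
125 [ 0.605654   -0.23132792] [231.89921433 192.44143446] [287.20328055 191.02179148] [342.49566404 158.40826117] [335.2224293  185.25322151]
130 [ 0.61153695 -0.22681378] [231.77115834 195.83348812] [287.26007706 191.54230648] [337.17594749 157.9997221 ] [334.29857792 185.17701515]
135 [ 0.61700408 -0.22180408] [232.1538755  199.24686061] [287.39424783 192.05828082] [331.83979652 157.8122487 ] [333.37042037 185.14347172]
obs s back (238.75, 179.0) side back (365.25, 164.5)
```

Run:
```python
from h import *
plan([.512,.205,.16],180,grip=0,long=-74)
```

```text
n 13 min 13 dist 551.9456599827954 rot [-5.21263781e-02 -5.53092640e-02  7.37361010e+01]
[-0.0, -0.0, 0.099, 25.7, -33.4, 5.1, 0],
[-0.0, -0.0, 0.099, 22.3, -35.8, 5.1, 0],
[-0.0, -0.0, 0.099, 18.7, -37.8, 5.1, 0],
[-0.0, -0.0, 0.099, 14.8, -39.5, 5.1, 0],
[-0.0, -0.0, 0.099, 10.9, -40.7, 5.1, 0],
[-0.0, -0.0, 0.099, 6.8, -41.6, 5.1, 0],
[-0.0, -0.0, 0.099, 2.6, -42.1, 5.1, 0],
[-0.0, -0.0, 0.099, -1.5, -42.1, 5.1, 0],
[-0.0, -0.0, 0.099, -5.7, -41.8, 5.1, 0],
[-0.0, -0.0, 0.099, -9.8, -41.0, 5.1, 0],
[-0.0, -0.0, 0.099, -13.8, -39.8, 5.1, 0],
[-0.0, -0.0, 0.099, -17.7, -38.3, 5.1, 0],
[-0.0, -0.0, 0.099, -21.4, -36.3, 5.1, 0],
```

Call:
step_arm(deltas=[[0,0,0.1,25.7,-33.4,3,0],[0,0,0.1,22.3,-35.8,5,0],[0,0,0.1,18.7,-37.8,5,0],[0,0,0.1,14.8,-39.5,5,0],[0,0,0.1,10.9,-40.7,5,0],[0,0,0.1,6.8,-41.6,5,0],[0,0,0.1,2.6,-42.1,5,0],[0,0,0.1,-1.5,-42.1,5,0],[0,0,0.1,-5.7,-41.8,5,0],[0,0,0.1,-9.8,-41,5,0]])

```text
time_s: 1.15
tcp_pos: [0.4353, 0.2926, 0.1741]
eef_rot: [-179.8, -0.1, -165.3]
contact_force: [0.4, 0.6, 0.1]
gripper_width: 0.0438
```

Run:
```python
from h import *
print(pose()[2]['joints'])
plan([.512,.205,.16],180,grip=0,long=-30)
```

```text
[ 55.42293122   8.90690199 -22.44947698   0.09596819 -58.82907811
 -40.79141639]
n 3 min 3 dist 117.30805501315695 rot [-0.1933582  -0.06294441 14.68130482]
[-0.001, -0.0, 0.085, -17.3, -34.7, 4.8, 0],
[-0.001, -0.0, 0.085, -20.2, -33.1, 4.8, 0],
[-0.001, -0.0, 0.085, -23.0, -31.3, 4.7, 0],
```

Call:
step_arm(deltas=[[0,0,0.085,-17.3,-34.7,4.8,0],[0,0,0.085,-20.2,-33.1,4.8,0],[0,0,0.085,-23,-31.3,4.7,0],[0,0,0,0,0,0,0]])

```text
time_s: 1.55
tcp_pos: [0.5149, 0.1963, 0.1586]
eef_rot: [-179.7, -0.1, 179.0]
contact_force: [-0.1, -0.1, -0.3]
gripper_width: 0.0441
```

Run:
```python
from h import *
import pickle
i=r.camera_info('wrist'); im=r.capture('wrist'); pickle.dump((i,im),open('w1.pkl','wb'))
save('w1',im); p,R,s=pose(); print(p,s['eef_rot'],s['contact_force'])
c=proj(i,[.5119,.1355,.066]); print(c)
```

```text
[0.51414927 0.19742224 0.15894383] [-1.79769318e+02 -1.04296802e-01  1.79167713e+02] [ 0.00174537 -0.01818615 -0.86739472]
[323.66472911 125.74264337]
```

View pics/w1.png

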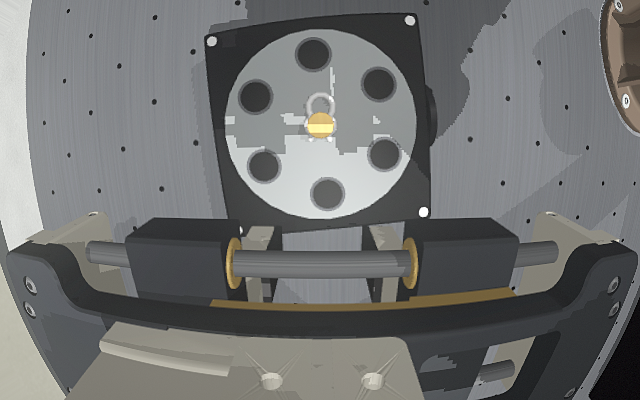

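Run:
```python
from h import *
import pickle
i,im=pickle.load(open('w1.pkl','rb'))
crop(im,285,80,355,150,8,'w1c')
```

```text
(no output)
```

View pics/w1c.png

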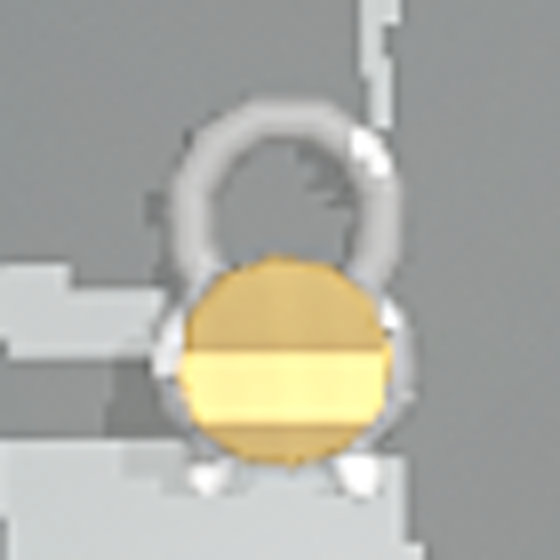

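Run:
```python
from h import *
import pickle
i,im=pickle.load(open('w1.pkl','rb'))
P=lambda x,y:(285-.5+(x+.5)/8,80-.5+(y+.5)/8)
for n,x,y,z in [('head',286,360,.079),('bow outer',285,98,.0685),('bow inner',286,137,.0685),('arm L',170,210,.0685),('arm R',402,210,.0685),('endL',208,475,.0685),('endR',357,475,.0685)]:
    print(n,atz(i,P(x,y),z,True))
L=[(211,41),(410,20),(423.5,212)]
for l in L: print('screw',atz(i,l,.057,True))
```

```text
head [0.51451145 0.13319492 0.079     ]
bow outer [0.5142183  0.10713104 0.0685    ]
bow inner [0.51418168 0.1110724  0.0685    ]
arm L [0.52581756 0.11818806 0.0685    ]
arm R [0.5027804  0.11856586 0.0685    ]
endL [0.52255528 0.14497523 0.0685    ]
endR [0.50760376 0.14522154 0.0685    ]
screw [0.60820564 0.05504189 0.057     ]
screw [0.43591386 0.04015325 0.057     ]
screw [0.4210882  0.21237575 0.057     ]
```

Run:
```python
from h import *
plan([.648,-.228,.175],103,n=10,grip=0,long=-77)
```

```text
n 10 min 10 dist 446.2711077652351 rot [-2.64989185e-01  6.48668864e-02  7.61677913e+01]
[-0.0, 0.0, 0.133, -14.0, -42.3, -1.5, 0],
[-0.0, 0.0, 0.133, -19.5, -40.1, -1.5, 0],
[-0.0, 0.0, 0.133, -24.6, -37.2, -1.5, 0],
[-0.0, 0.0, 0.133, -29.3, -33.6, -1.5, 0],
[-0.0, 0.0, 0.133, -33.5, -29.4, -1.5, 0],
[-0.0, 0.0, 0.133, -37.1, -24.7, -1.6, 0],
[-0.0, 0.0, 0.133, -40.1, -19.6, -1.6, 0],
[-0.0, 0.0, 0.133, -42.3, -14.1, -1.6, 0],
[-0.0, 0.0, 0.133, -43.8, -8.3, -1.6, 0],
[-0.0, 0.0, 0.133, -44.5, -2.5, -1.6, 0],
```

Call:
step_arm(deltas=[[0,0,0.133,-14,-42.3,-2,0.1],[0,0,0.133,-19.5,-40.1,-2,0.1],[0,0,0.133,-24.6,-37.2,-2,0.1],[0,0,0.133,-29.3,-33.6,-2,0.1],[0,0,0.133,-33.5,-29.4,-2,0.1],[0,0,0.133,-37.1,-24.7,-2,0.1],[0,0,0.133,-40.1,-19.6,-2,0.1],[0,0,0.133,-42.3,-14.1,-2,0.1],[0,0,0.133,-43.8,-8.3,-2,0.1],[0,0,0.133,-44.5,-2.5,-2,0.1]])

```text
time_s: 2.6
tcp_pos: [0.6467, -0.2303, 0.1823]
eef_rot: [180.0, 0.1, 101.6]
contact_force: [1.1, 1.0, -0.4]
gripper_width: 0.0483
```

Call:
step_arm(deltas=[[0,0,0,0,0,0,0.1]])

```text
time_s: 2.7
tcp_pos: [0.6474, -0.2339, 0.1817]
eef_rot: [-180.0, 0.2, 101.2]
contact_force: [-0.1, -0.2, -0.3]
gripper_width: 0.0482
```

Run:
```python
from h import *
import pickle
i=r.camera_info('wrist'); im=r.capture('wrist'); pickle.dump((i,im),open('w2.pkl','wb'))
save('w2',im); p,R,s=pose(); print(p,s['eef_rot'],s['joints'])
```

```text
[ 0.64694383 -0.23190883  0.1815422 ] [-1.79975917e+02  1.08656402e-01  1.01406828e+02] [ -3.45206947  23.27044751  -1.22927907   0.12220592 -65.4957368
 -75.19180752]
```

View pics/w2.png

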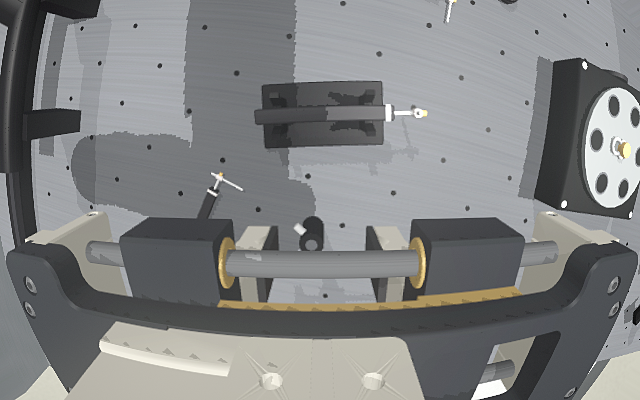

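Run:
```python
from h import *
import pickle
i,im=pickle.load(open('w2.pkl','rb'))
im=np.clip(im.astype(float)*1.5,0,255).astype(np.uint8)
crop(im,245,70,435,160,4,'w2c')
```

```text
(no output)
```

View pics/w2c.png

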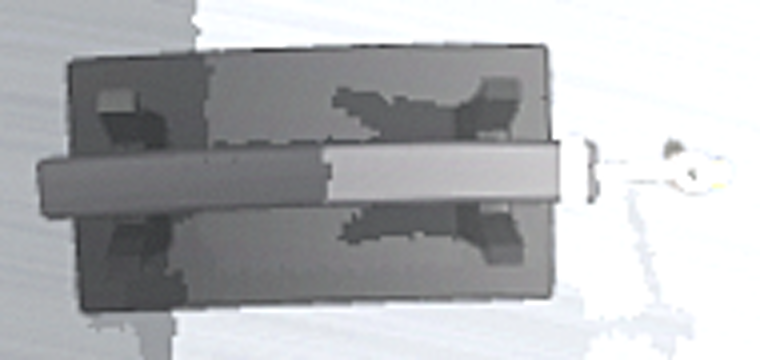

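Run:
```python
from h import *
import pickle
i,im=pickle.load(open('w2.pkl','rb'))
P=lambda x,y:(245-.5+(x+.5)/4,70-.5+(y+.5)/4)
w=lambda x,y,z: atz(i,P(x,y),z,True)
b=(w(39,162,.069)+w(45,215,.069))/2; f=(w(557,145,.069)+w(557,200,.069))/2
print('back',b,'front',f,'len',np.linalg.norm(f-b),'yaw',np.degrees(np.arctan2(*(f-b)[[1,0]])),'mid',(b+f)/2)
print('widths',np.linalg.norm(w(39,162,.069)-w(45,215,.069)),np.linalg.norm(w(557,145,.069)-w(557,200,.069)))
c=[w(x,y,.008) for x,y in [(68,60),(548,45),(551,299),(82,311)]]
print('plate mid',np.mean(c,0),'yaw',[np.degrees(np.arctan2(*(q-p)[[1,0]])) for p,q in [(c[0],c[1]),(c[3],c[2])]],[np.linalg.norm(c[1]-c[0]),np.linalg.norm(c[2]-c[3]),np.linalg.norm(c[0]-c[3])])
print('sleeve',w(692,175,.064))
```

```text
back [ 0.59219947 -0.30641949  0.069     ] front [ 0.56674895 -0.19607023  0.069     ] len 0.1132461390354158 yaw 102.98737205262594 mid [ 0.57947421 -0.25124486  0.069     ]
widths 0.011898705330258011 0.01220572340170171
plate mid [ 0.57860732 -0.24842921  0.008     ] yaw [np.float64(103.07945584783936), np.float64(102.79639995068666)] [np.float64(0.12826486037505153), np.float64(0.1275391455583238), np.float64(0.06858008638724178)]
sleeve [ 0.5595104  -0.16415462  0.064     ]
```

Run:
```python
from h import *
plan([.574,-.2314,.095],13,n=11,grip=0.1,long=-88)
```

```text
n 11 min 11 dist 113.18398422791999 rot [6.47237686e-02 1.04771966e-01 8.84067747e+01]
[0.0, 0.0, 0.14, 1.4, -6.5, 7.9, 0.1],
[0.0, 0.0, 0.14, 0.4, -6.6, 7.9, 0.1],
[0.0, 0.0, 0.14, -0.5, -6.6, 7.9, 0.1],
[0.0, 0.0, 0.14, -1.4, -6.5, 7.9, 0.1],
[0.0, 0.0, 0.14, -2.3, -6.2, 7.9, 0.1],
[0.0, 0.0, 0.14, -3.1, -5.8, 7.9, 0.1],
[0.0, 0.0, 0.14, -3.9, -5.3, 7.9, 0.1],
[0.0, 0.0, 0.14, -4.6, -4.7, 7.9, 0.1],
[0.0, 0.0, 0.14, -5.3, -4.0, 7.9, 0.1],
[0.0, 0.0, 0.14, -5.8, -3.3, 7.9, 0.1],
[0.0, 0.0, 0.14, -6.2, -2.4, 7.9, 0.1],
```

Call:
step_arm(deltas=[[0,0,0.15,1.5,-7.2,8,0.1],[0,0,0.15,0.4,-7.2,8,0.1],[0,0,0.15,-0.5,-7.2,8,0.1],[0,0,0.15,-1.6,-7.1,8,0.1],[0,0,0.15,-2.5,-6.8,8,0.1],[0,0,0.15,-3.4,-6.3,8,0.1],[0,0,0.15,-4.3,-5.8,8,0.1],[0,0,0.15,-5,-5.1,8,0.1],[0,0,0.15,-5.8,-4.3,8,0.1],[0,0,0.15,-6.3,-3.5,8,0.1]])

```text
time_s: 3.75
tcp_pos: [0.5733, -0.2105, 0.1005]
eef_rot: [180.0, -0.1, 15.5]
contact_force: [-0.1, -0.1, -0.6]
gripper_width: 0.048
```

Run:
```python
from h import *
plan([.574,-.2314,.09],13,grip=0.1)
```

```text
n 1 min 1 dist 23.380080551960624 rot [ 0.00566035 -0.13723872  2.53732451]
[0.0, -0.002, 0.044, -4.9, 20.3, 10.5, 0.1],
```

Call:
step_arm(deltas=[[0,0,0.044,-4.9,20.3,8,0.1],[0,0,0,0,0,0,0.1],[0,0,0,0,0,0,0.1]])

```text
time_s: 4.05
tcp_pos: [0.5727, -0.2258, 0.0921]
eef_rot: [-179.9, -0.1, 13.2]
contact_force: [-0.7, -0.2, -0.1]
gripper_width: 0.0484
```

Run:
```python
from h import *
import pickle
plan([.574,-.2314,.04],13,grip=0.1)
i=r.camera_info('wrist'); im=r.capture('wrist'); 
save('w3',im);pickle.dump((i,im),open('w3.pkl','wb'))
a=r.capture('side'); crop(a,300,130,420,220,6,'d3')
```

```text
n 2 min 2 dist 52.38539829899167 rot [-0.08193612 -0.07985263  0.22720256]
[-0.001, -0.001, 0.002, -0.0, 2.9, 26.0, 0.1],
[-0.001, -0.001, 0.002, 0.0, 2.9, 26.0, 0.1],
```

View pics/w3.png

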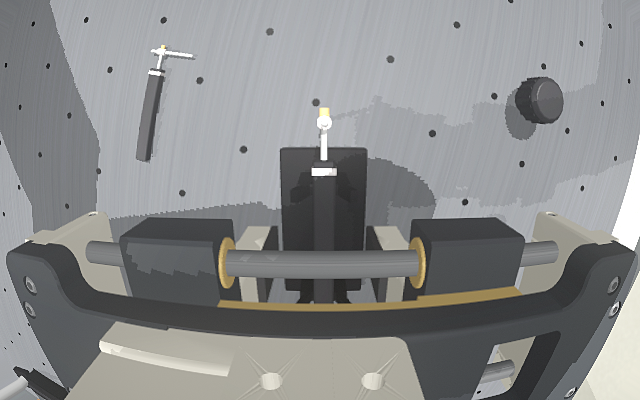

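View pics/d3.png

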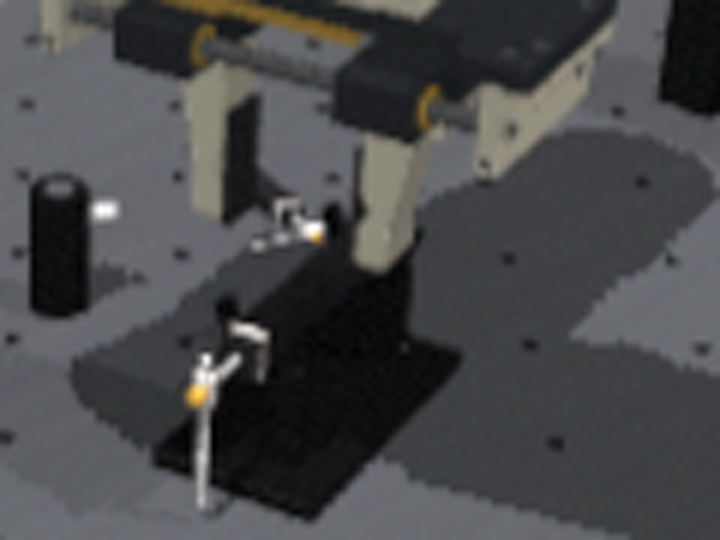

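Run:
```python
from h import *
import pickle
i,im=pickle.load(open('w3.pkl','rb'))
b=np.clip(im.astype(float)*1.6,0,255).astype(np.uint8)
crop(b,230,95,410,310,3,'w3c')
p,R,s=pose();print(p,s['eef_rot'])
for x,y,z in [(324,122,.064),(324.5,172,.067),(324.3,230,.069),(277,270,.075),(367,270,.075)]:
    P=atz(i,(x,y),z,True); print(P,R.inv().apply(P-p)*1000)
```

```text
[ 0.57285485 -0.22603651  0.0922147 ] [-1.79926877e+02 -9.79351867e-02  1.32128981e+01]
[ 0.55921038 -0.16423853  0.064     ] [  0.79366341 -63.24468702  28.29683645]
[ 0.56642153 -0.19337754  0.067     ] [  1.15874225 -33.23265688  25.25915127]
[ 0.57480611 -0.22906254  0.069     ] [ 1.16826451  3.42154954 23.21238363]
[ 0.55100352 -0.26119686  0.075     ] [-29.33885356  29.25689172  17.12725238]
[ 0.60769555 -0.24785294  0.075     ] [28.90232947 29.22444459 17.22684513]
```

View pics/w3c.png

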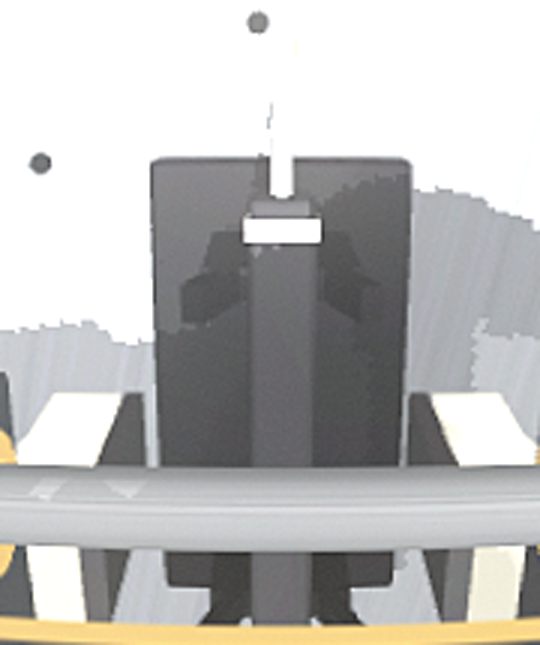

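Call:
step_arm(deltas=[[0,0,-0.003,0.8,2,18,0.1],[0,0,0,0,0,18,0.1],[0,0,0,0,0,14,0.1],[0,0,0,0,0,0,0.1]])

```text
time_s: 4.55
tcp_pos: [0.5765, -0.2248, 0.0435]
eef_rot: [180.0, -0.4, 13.8]
contact_force: [0.1, 0.1, -0.4]
gripper_width: 0.0481
```

Run:
```python
from h import *
p,R,s=pose();print(p,s['eef_rot'],s['contact_force'],s['moment'])
```

```text
[ 0.57652371 -0.22481507  0.04348707] [179.98406907  -0.36787224  13.82739134] [ 0.13308513  0.13427384 -0.40194682] [-0.00885508 -0.065537    0.05580765]
```

Run:
```python
from h import *
plan([.574,-.2275,.0405],13,grip=0.1)
```

```text
n 1 min 1 dist 4.743471582729328 rot [ 0.01327443 -0.36798087  0.82733735]
[0.0, -0.006, 0.014, -3.1, 2.0, 3.0, 0.1],
```

Call:
step_arm(deltas=[[0,-0.006,0.014,-3.1,2,3,0.1],[0,0,0,0,0,0,0.1]])

```text
time_s: 4.75
tcp_pos: [0.5746, -0.227, 0.0415]
eef_rot: [180.0, -0.0, 13.1]
contact_force: [-0.0, 0.0, 0.3]
gripper_width: 0.0485
```

Run:
```python
from h import *
p,R,s=pose();print(p,s['eef_rot'],s['contact_force'],s['moment'])
plan([.574,-.2275,.0405],13,grip=0.1)
```

```text
[ 0.57462309 -0.2269769   0.04149581] [ 1.79955252e+02 -4.81729230e-02  1.30772874e+01] [-0.03880599  0.03526025  0.33920829] [-0.06083437 -0.14261091 -0.00016581]
n 1 min 1 dist 1.2858947778222407 rot [ 0.04471569 -0.04820309  0.07726861]
[0.001, -0.001, 0.001, -0.7, 0.4, 1.0, 0.1],
```

Good. Close gently, watching lateral force.

Call:
step_arm(deltas=[[0,0,0,-0.5,0,0.8,-0.6],[0,0,0,0,0,0,-0.7],[0,0,0,0,0,0,-0.8],[0,0,0,0,0,0,-1],[0,0,0,0,0,0,-1]], squeeze=8)

```text
time_s: 5.25
tcp_pos: [0.5755, -0.2273, 0.0432]
eef_rot: [179.9, -0.3, 13.1]
contact_force: [0.5, -0.6, -0.7]
gripper_width: 0.014
```

Run:
```python
from h import *
p,R,s=pose();print(p,s['eef_rot'],R.inv().apply(s['contact_force']),R.inv().apply(s['moment']),s['gripper_width'])
```

```text
[ 0.5755103  -0.22730094  0.04320031] [179.87428921  -0.25513934  13.1117674 ] [0.36564866 0.73178596 0.73498806] [-0.0832324   0.20907153  0.06001563] 0.013976537996275391
```

Call:
step_arm(deltas=[[0,0,0,0,0,0,-1],[0,0,0,0,0,0,-1]], squeeze=60)

```text
time_s: 5.45
tcp_pos: [0.5754, -0.2273, 0.0432]
eef_rot: [179.9, -0.3, 13.1]
contact_force: [-0.5, -0.1, -1.0]
gripper_width: 0.0137
```

Run:
```python
from h import *
p,R,s=pose();print(p,s['eef_rot'],R.inv().apply(s['contact_force']),R.inv().apply(s['moment']),s['gripper_width'])
im=r.capture('side'); i=r.camera_info('side')
save('d4',im); crop(im,300,130,420,220,6,'d4c')
im=r.capture('wrist'); save('w4',im)
p,R,s=pose();print(p,s['eef_rot'])
```

```text
[ 0.57537303 -0.22730104  0.04317667] [179.88144278  -0.25126945  13.09983014] [-0.53432643 -0.04309388  1.032429  ] [-0.05326317  0.13826646 -0.01341809] 0.013683381247920807
[ 0.5753775  -0.22731289  0.04320792] [179.88043623  -0.24778105  13.10199904]
```

View pics/w4.png

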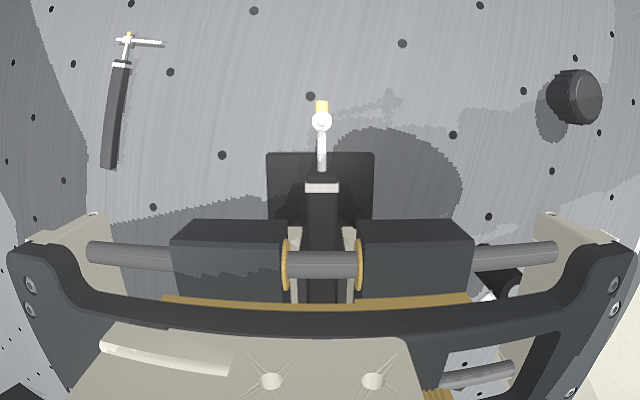

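View pics/d4c.png

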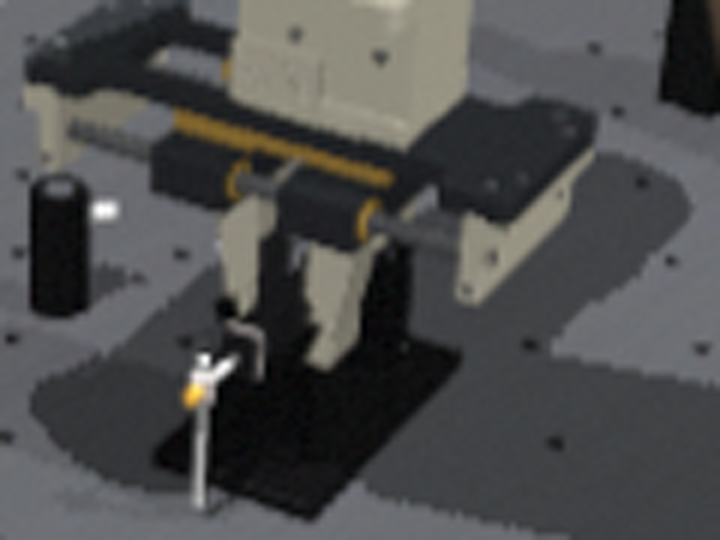

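Call:
step_arm(deltas=[[0,0,0,0,0,-10,-1],[0,0,0,0,0,-25,-1],[0,0,0,0,0,-30,-1],[0,0,0,0,0,-35,-1],[0,0,0,0,0,-10,-1]])

```text
time_s: 6.05
tcp_pos: [0.5732, -0.2272, 0.1568]
eef_rot: [180.0, 0.1, 13.1]
contact_force: [0.2, 0.3, -0.4]
gripper_width: 0.0135
```

Run:
```python
from h import *
plan([.5142,.190,.156],179,grip=-1,long=166)
```

```text
n 20 min 20 dist 421.3673078072636 rot [-8.94083185e-02  6.44724778e-02 -1.65901964e+02]
[-0.0, 0.0, -0.145, 1.9, -21.0, 0.0, -1],
[-0.0, 0.0, -0.145, 4.9, -20.5, 0.0, -1],
[-0.0, 0.0, -0.145, 7.8, -19.6, 0.0, -1],
[-0.0, 0.0, -0.145, 10.5, -18.3, 0.0, -1],
[-0.0, 0.0, -0.145, 13.0, -16.5, 0.0, -1],
[-0.0, 0.0, -0.145, 15.3, -14.5, 0.0, -1],
[-0.0, 0.0, -0.145, 17.2, -12.1, 0.0, -1],
[-0.0, 0.0, -0.145, 18.8, -9.5, 0.0, -1],
[-0.0, 0.0, -0.145, 20.0, -6.7, 0.0, -1],
[-0.0, 0.0, -0.145, 20.7, -3.8, 0.0, -1],
[-0.0, 0.0, -0.145, 21.1, -0.7, 0.0, -1],
[-0.0, 0.0, -0.145, 20.9, 2.3, 0.0, -1],
[-0.0, 0.0, -0.145, 20.4, 5.3, 0.0, -1],
[-0.0, 0.0, -0.145, 19.4, 8.2, 0.0, -1],
[-0.0, 0.0, -0.145, 18.0, 10.9, 0.0, -1],
[-0.0, 0.0, -0.145, 16.3, 13.4, 0.0, -1],
[-0.0, 0.0, -0.145, 14.2, 15.6, 0.0, -1],
[-0.0, 0.0, -0.145, 11.8, 17.5, 0.0, -1],
[-0.0, 0.0, -0.145, 9.1, 19.0, 0.0, -1],
[-0.0, 0.0, -0.145, 6.3, 20.1, 0.0, -1],
```

Call:
step_arm(deltas=[[0,0,-0.145,1.9,-21,-1,-1],[0,0,-0.145,4.9,-20.5,-1,-1],[0,0,-0.145,7.8,-19.6,0,-1],[0,0,-0.145,10.5,-18.3,0,-1],[0,0,-0.145,13,-16.5,0,-1],[0,0,-0.145,15.3,-14.5,0,-1],[0,0,-0.145,17.2,-12.1,0,-1],[0,0,-0.145,18.8,-9.5,0,-1],[0,0,-0.145,20,-6.7,0,-1],[0,0,-0.145,20.7,-3.8,0,-1]])

```text
time_s: 7.05
tcp_pos: [0.5385, -0.0143, 0.1654]
eef_rot: [179.6, 0.1, 98.7]
contact_force: [0.1, 0.0, -0.5]
gripper_width: 0.0135
```

Run:
```python
from h import *
plan([.5142,.190,.156],179,grip=-1,long=60)
```

```text
n 10 min 10 dist 205.90355894688432 rot [  0.23603782   0.32733281 -80.25198258]
[0.0, 0.001, -0.14, 20.6, 0.7, 0.9, -1],
[0.0, 0.001, -0.14, 20.3, 3.6, 0.9, -1],
[0.0, 0.001, -0.14, 19.6, 6.4, 0.9, -1],
[0.0, 0.001, -0.14, 18.5, 9.0, 0.9, -1],
[0.0, 0.001, -0.14, 17.0, 11.5, 0.9, -1],
[0.0, 0.001, -0.14, 15.3, 13.8, 1.0, -1],
[0.0, 0.001, -0.14, 13.2, 15.8, 1.0, -1],
[0.0, 0.001, -0.14, 10.9, 17.5, 1.0, -1],
[0.0, 0.001, -0.14, 8.3, 18.8, 1.0, -1],
[0.0, 0.001, -0.14, 5.6, 19.8, 0.9, -1],
```

Call:
step_arm(deltas=[[0,0,-0.14,20.6,0.7,1,-1],[0,0,-0.14,20.3,3.6,1,-1],[0,0,-0.14,19.6,6.4,1,-1],[0,0,-0.14,18.5,9,1,-1],[0,0,-0.14,17,11.5,1,-1],[0,0,-0.14,15.3,13.8,1,-1],[0,0,-0.14,13.2,15.8,1,-1],[0,0,-0.14,10.9,17.5,1,-1],[0,0,-0.14,8.3,18.8,1,-1],[0,0,-0.13,5.6,19,1,-1]])

```text
time_s: 8.05
tcp_pos: [0.5051, 0.1968, 0.1588]
eef_rot: [179.9, 0.5, -178.2]
contact_force: [0.1, -0.4, -1.0]
gripper_width: 0.0134
```

Run:
```python
from h import *
plan([.5142,.185,.150],179,grip=-1)
```

```text
n 1 min 1 dist 17.313925026273026 rot [0.06677831 0.46830944 2.84554086]
[0.001, 0.008, 0.05, -8.7, -12.1, 8.8, -1],
```

Call:
step_arm(deltas=[[0,0.004,0.04,-7,-8,6,-1],[0,0,0,0,0,0,-1],[0,0,0,0,0,0,-1]])

```text
time_s: 8.35
tcp_pos: [0.512, 0.1909, 0.1532]
eef_rot: [179.9, 0.2, 179.8]
contact_force: [0.2, -0.7, -1.2]
gripper_width: 0.0133
```

Run:
```python
from h import *
plan([.5142,.185,.145],179,grip=-1)
import pickle
o={}
for n in ['wrist','scene','side']:
    i=r.camera_info(n); im=r.capture(n); o[n]=(i,im); save(n+'5',im)
    print(pose()[0])
o['pose']=r.get_state()
pickle.dump(o,open('c5.pkl','wb'))
crop(o['wrist'][1],270,60,370,200,5,'w5c')
crop(o['scene'][1],380,130,500,250,5,'s5c')
crop(o['side'][1],170,180,300,300,5,'d5c')
```

```text
n 1 min 1 dist 10.316512518624476 rot [0.09457884 0.24279681 0.78732245]
[0.002, 0.004, 0.014, -2.1, -5.9, 8.2, -1],
[0.51196119 0.19068247 0.15315156]
[0.51194946 0.1906861  0.15316762]
[0.51200763 0.19073481 0.1532819 ]
```

View pics/w5c.png

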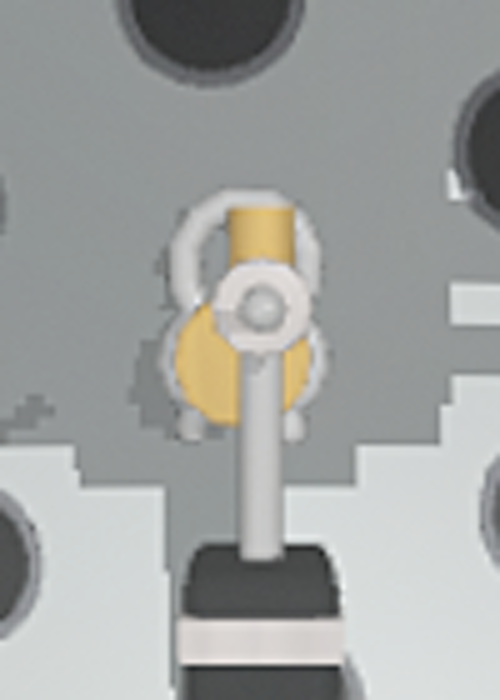

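View pics/s5c.png

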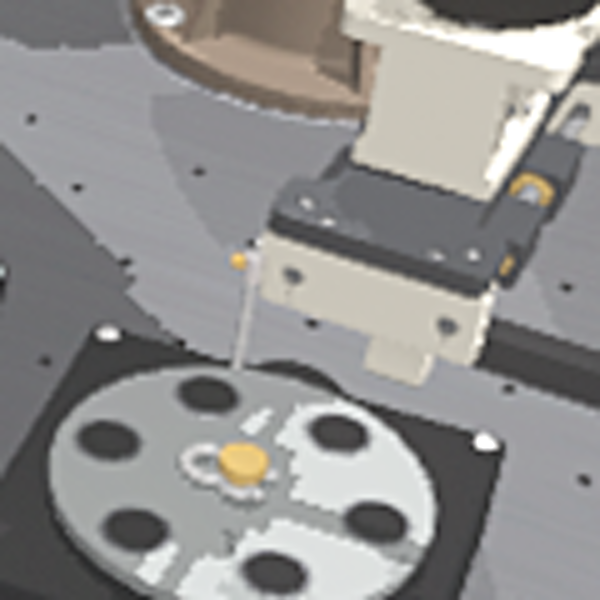

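View pics/d5c.png

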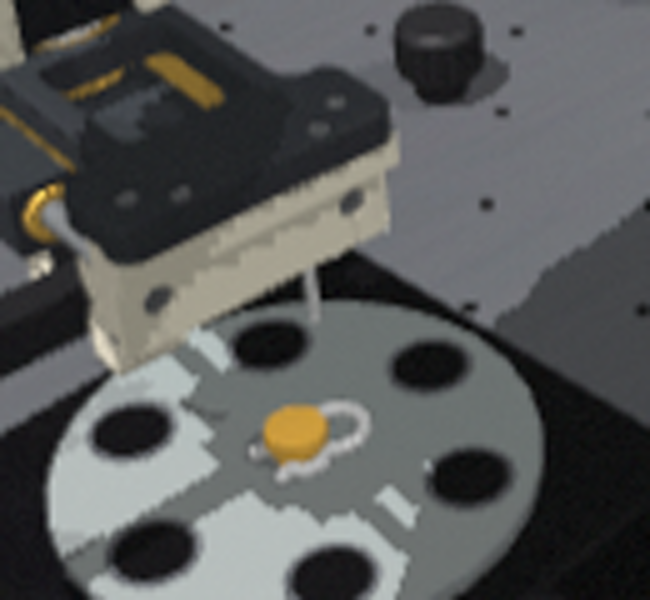

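Run:
```python
from h import *
import pickle
o=pickle.load(open('c5.pkl','rb'))
a,b,w=o['scene'][0],o['side'][0],o['wrist'][0]
C=lambda x,y,ox,oy,s=5:(ox-.5+(x+.5)/s,oy-.5+(y+.5)/s)
p=o['pose']['tcp_pos'];R=Ro.from_euler('xyz',o['pose']['eef_rot'],degrees=True)
t,e=tri([ray(a,C(237,368,380,130)),ray(b,C(315,322,170,180))]);print('tip',t,e,'tool',R.inv().apply(t-p)*1000)
t,e=tri([ray(a,C(243,459,380,130)),ray(b,C(296,424,170,180))]);print('post',t,e)
s=atz(w,C(263,306,270,60),p[2]+.0168+.006,True);print('sleeve',s,'tool',R.inv().apply(s-p)*1000)
print('post w', atz(w,C(243,362,270,60),.079,True))
for x,y in [(243,194),(243,213),(166,360),(325,360),(192,425),(294,425)]: print(atz(w,C(x,y,270,60),.0685,True))
```

```text
tip [0.5086676  0.12469483 0.11927994] [np.float64(0.0006267671189019462), np.float64(0.0006267671189019599)] tool [  3.24999194 -66.11219202  33.87009775]
post [0.51285583 0.13460602 0.07887448] [np.float64(0.00010822675282900178), np.float64(0.00010822675282894543)]
sleeve [0.51131052 0.12283001 0.1760819 ] tool [  0.35126104 -67.8660822  -22.922916  ]
post w [0.51456509 0.13365588 0.079     ]
[0.51463847 0.10786819 0.0685    ]
[0.51464747 0.1108591  0.0685    ]
[0.52678384 0.13389591 0.0685    ]
[0.50190354 0.13397967 0.0685    ]
[0.52279464 0.14422314 0.0685    ]
[0.50674559 0.14427283 0.0685    ]
```

Call:
step_arm(deltas=[[0,0.003,0.003,-3.5,-5.6,0,-1],[0,0,0,0,0,12,-1],[0,0,0,0,0,12,-1],[0,0,0,0,0,4,-1],[0,0,0,0,0,0,-1]])

```text
time_s: 9.0
tcp_pos: [0.5156, 0.1834, 0.1226]
eef_rot: [179.9, 0.0, 179.5]
contact_force: [0.3, -1.1, 0.2]
gripper_width: 0.0135
```

```bash
cat > look.py <<'E'
from h import *
import pickle,sys
k=sys.argv[1]
o={}
for n in sys.argv[2:]:
    i=r.camera_info(n); im=r.capture(n); o[n]=(i,im)
    if n=='wrist': crop(im,270,60,370,200,5,'w%sc'%k)
    if n=='scene': crop(im,390,170,470,260,6,'s%sc'%k)
    if n=='side': crop(im,190,220,290,300,6,'d%sc'%k)
o['pose']=r.get_state(); pickle.dump(o,open('c%s.pkl'%k,'wb'))
s=o['pose'];print(s['time_s'],s['tcp_pos'],s['eef_rot'],s['contact_force'],s['moment'])
E
python3 look.py 6 wrist scene side
```

```text
9.15 [0.51613936 0.1838938  0.12378805] [1.79846663e+02 1.25058536e-01 1.79496634e+02] [ 0.36485887 -0.11620023 -0.33215609] [ 0.05875165 -0.0777234   0.01609995]
```

View pics/w6c.png

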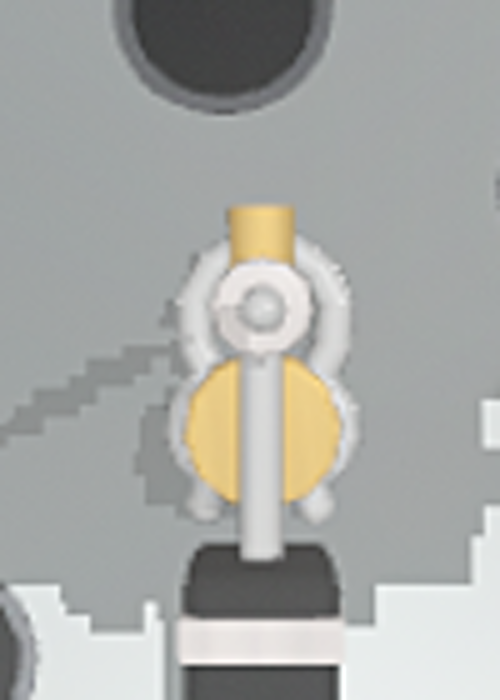

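View pics/s6c.png

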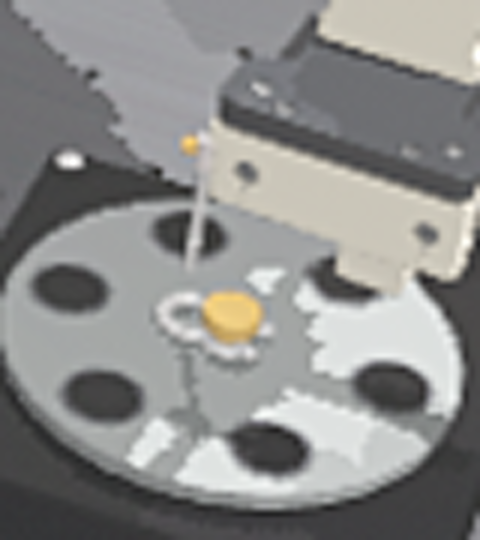

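View pics/d6c.png

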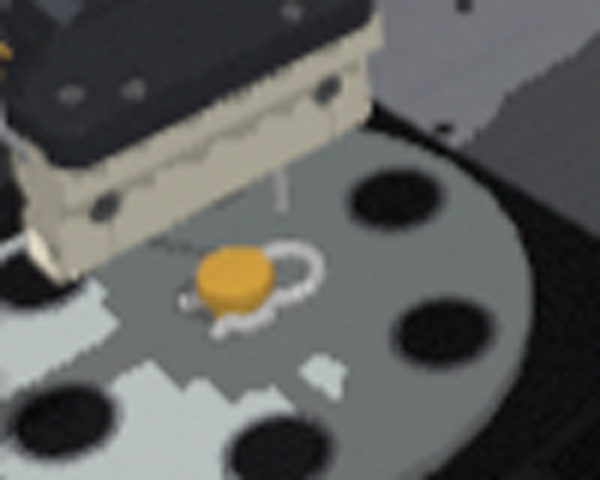

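Run:
```python
from h import *
import pickle
o=pickle.load(open('c6.pkl','rb'))
a,b,w=o['scene'][0],o['side'][0],o['wrist'][0]
C=lambda x,y,ox,oy,s=6:(ox-.5+(x+.5)/s,oy-.5+(y+.5)/s)
p=o['pose']['tcp_pos'];R=Ro.from_euler('xyz',o['pose']['eef_rot'],degrees=True)
t,e=tri([ray(a,C(192,268,390,170)),ray(b,C(282,211,190,220))]);print('tip',t,e,'tool',R.inv().apply(t-p)*1000)
for z in (.089,.12,.15): print(proj(a,[t[0],t[1],z]),proj(b,[t[0],t[1],z]))
print([C(192,268,390,170),C(207,140,390,170),C(282,211,190,220),C(280,172,190,220)])
t2,e=tri([ray(a,C(232,312,390,170)),ray(b,C(236,274,190,220))]);print('post',t2,e,t-t2)
s=atz(w,C(263,306,270,60,5),p[2]+.0168+.006,True);print('sleeve',s,'tool',R.inv().apply(s-p)*1000)
pw=atz(w,C(264,431,270,60,5),.079,True)
print('post w', pw,s-pw)
for x,y in [(264,235),(264,256),(170,431),(356,431),(205,507),(319,507),(180,310),(350,310)]: print(atz(w,C(x,y,270,60,5),.0685,True))
```

```text
tip [0.51218083 0.11816281 0.09021744] [np.float64(0.00018176199048047895), np.float64(0.00018176199048042374)] tool [  3.45417288 -65.8528237   33.38703294]
[421.56693604 214.76606547] [236.73598643 255.23623658]
[423.65062527 202.97728012] [234.93809351 240.51876986]
[425.7376135  191.16983024] [233.10823355 225.53962246]
[(421.5833333333333, 214.25), (424.0833333333333, 192.91666666666666), (236.58333333333334, 254.75), (236.25, 248.25)]
post [0.51217022 0.13479369 0.07779248] [np.float64(0.00010973828514803774), np.float64(0.00010973828514802998)] [ 1.06162470e-05 -1.66308823e-02  1.24249655e-02]
sleeve [0.51452966 0.11531542 0.14658805] tool [  0.95738691 -68.52861272 -22.9856252 ]
post w [0.51445936 0.13338847 0.079     ] [ 7.03015981e-05 -1.80730575e-02  6.75880539e-02]
[0.51424491 0.10749765 0.0685    ]
[0.514267   0.11038239 0.0685    ]
[0.52739075 0.13436151 0.0685    ]
[0.5017801  0.13455534 0.0685    ]
[0.52271546 0.14504537 0.0685    ]
[0.50689444 0.14516623 0.0685    ]
[0.52576657 0.1176663  0.0685    ]
[0.50260443 0.117836   0.0685    ]
```

Call:
step_arm(deltas=[[0,0,0,0.3,1,5,-1],[0,0,0,0,0,5,-1],[0,0,0,0,0,3,-1],[0,0,0,0,0,1,-1]])

```text
time_s: 9.55
tcp_pos: [0.5163, 0.1857, 0.1096]
eef_rot: [179.8, 0.2, 179.5]
contact_force: [-0.0, -0.2, -0.6]
gripper_width: 0.0137
```

```bash
python3 look.py 7 wrist scene side
```

```text
9.7 [0.5165074  0.18580013 0.10998109] [179.76812984   0.23562306 179.5294241 ] [-0.24425187  0.47409982  0.48008219] [ 0.06736102 -0.08747351 -0.04456387]
```

View pics/s7c.png

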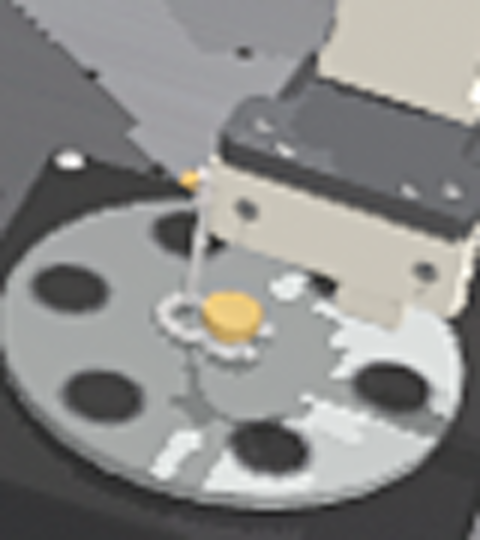

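View pics/d7c.png

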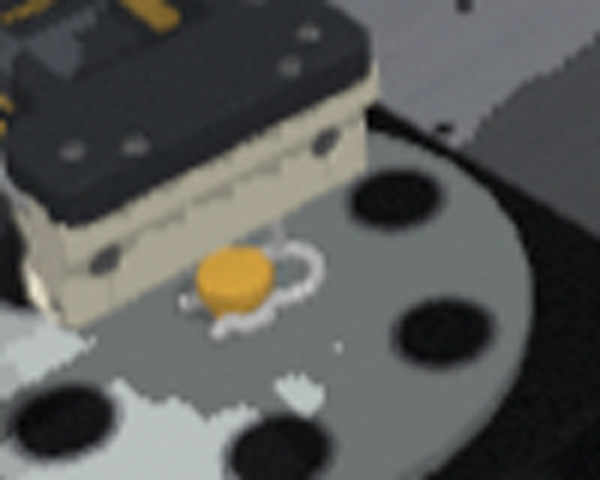

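View pics/w7c.png

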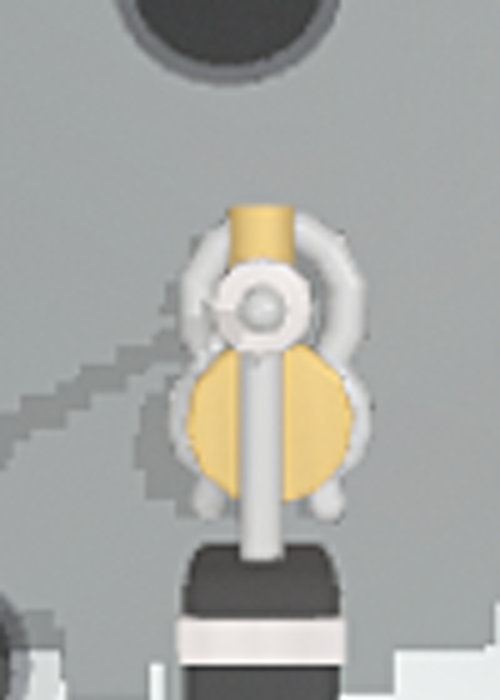

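Call:
step_arm(deltas=[[0,0,0,1,-0.6,2,-1],[0,0,0,0,0,2,-1],[0,0,0,0,0,1,-1],[0,0,0,0,0,0.5,-1]])

```text
time_s: 10.1
tcp_pos: [0.5157, 0.1853, 0.1045]
eef_rot: [179.7, 0.3, 179.5]
contact_force: [0.4, 0.4, -1.1]
gripper_width: 0.0138
```

```bash
python3 look.py 8
```

```text
10.1 [0.51567375 0.18528134 0.10448102] [179.73715704   0.27644979 179.52828378] [ 0.39140107  0.38239431 -1.10016144] [ 0.10825525 -0.03712607 -0.0306356 ]
```

Call:
step_arm(deltas=[[0,0,0,0,0,1,-1],[0,0,0,0,0,0.5,-1],[0,0,0,0,0,0,-1]])

```text
time_s: 10.4
tcp_pos: [0.5157, 0.1853, 0.1028]
eef_rot: [179.7, 0.3, 179.5]
contact_force: [-0.5, -0.2, -0.6]
gripper_width: 0.0136
```

Call:
step_arm(deltas=[[0,0,0,0,0,0.5,-1],[0,0,0,0,0,0.5,-1]])

```text
time_s: 10.6
tcp_pos: [0.5158, 0.1853, 0.1019]
eef_rot: [179.7, 0.3, 179.5]
contact_force: [-0.3, -0.7, -0.6]
gripper_width: 0.0135
```

Call:
step_arm(deltas=[[0,0,0,0,0,0.5,-1],[0,0,0,0,0,0.5,-1]])

```text
time_s: 10.8
tcp_pos: [0.5159, 0.1854, 0.1009]
eef_rot: [179.7, 0.3, 179.5]
contact_force: [-0.3, 0.4, 0.9]
gripper_width: 0.0132
```

```bash
python3 look.py 9 wrist side scene
```

```text
10.95 [0.51590674 0.18537436 0.1008982 ] [179.7302022    0.29502056 179.527457  ] [ 0.52340501 -0.26470772 -0.65749966] [ 0.05842307  0.00063739 -0.01487281]
```

View pics/s9c.png

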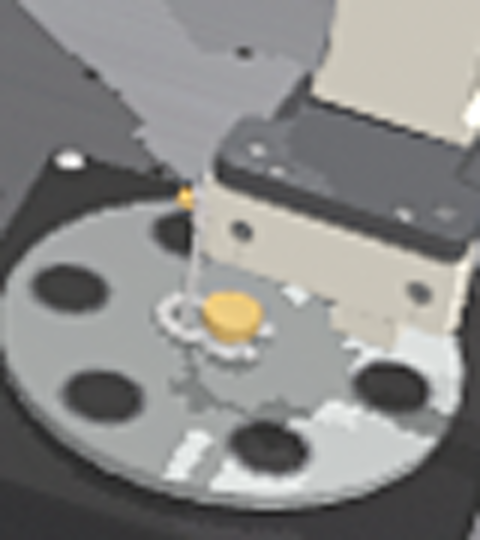

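View pics/d9c.png

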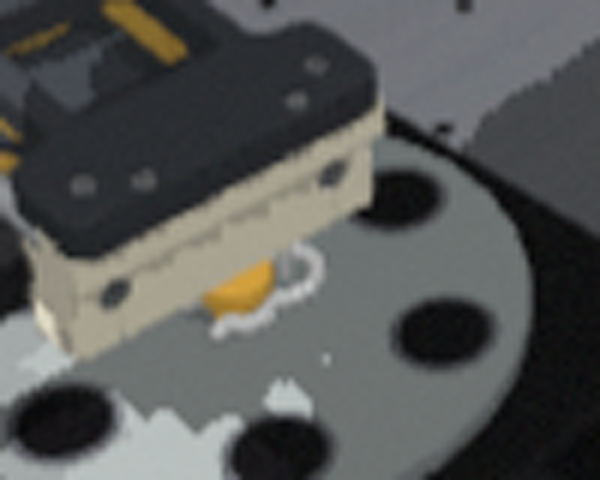

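View pics/w9c.png

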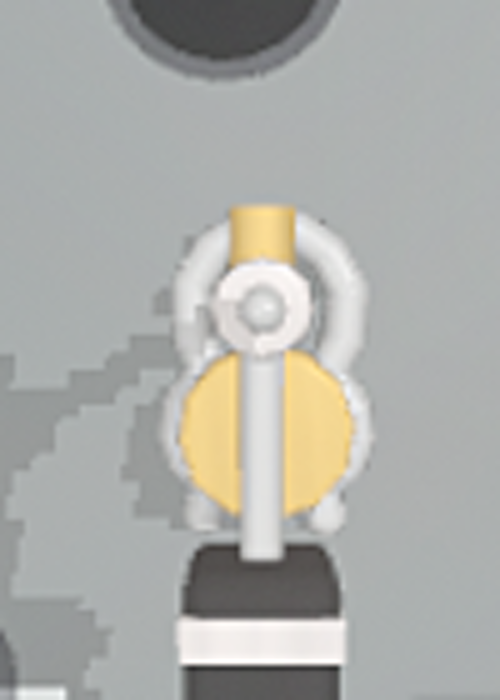

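Call:
step_arm(deltas=[[0,0,0,0.4,0,0.4,-1],[0,0,0,0,0,0.4,-1]])

```text
time_s: 11.15
tcp_pos: [0.5159, 0.1855, 0.1005]
eef_rot: [179.7, 0.3, 179.5]
contact_force: [-0.4, -0.1, 1.5]
gripper_width: 0.0135
```

Call:
step_arm(deltas=[[0,0,0,0,0,0.3,-1],[0,0,0,0,0,0.3,-1]])

```text
time_s: 11.35
tcp_pos: [0.516, 0.1856, 0.1002]
eef_rot: [179.7, 0.4, 179.6]
contact_force: [-0.3, 0.5, 3.4]
gripper_width: 0.0133
```

Call:
step_arm(deltas=[[0,0,0,0,0,0.3,-1],[0,0,0,0,0,0.2,-1]])

```text
time_s: 11.55
tcp_pos: [0.5161, 0.1857, 0.1]
eef_rot: [179.7, 0.4, 179.6]
contact_force: [-0.8, 0.9, 3.9]
gripper_width: 0.0135
```

Call:
step_arm(deltas=[[0,0,0,0.3,-1,-0.4,-1],[0,0,0,0,-1,0,-1]])

```text
time_s: 11.75
tcp_pos: [0.5161, 0.1844, 0.1007]
eef_rot: [179.6, 0.4, 179.6]
contact_force: [-1.1, 2.2, 2.3]
gripper_width: 0.0136
```

```bash
python3 look.py 10
```

```text
11.75 [0.51611689 0.18439085 0.10066467] [179.63167184   0.43455124 179.5687672 ] [-1.12009806  2.22135204  2.27816117] [ 0.6614608   0.24133148 -0.03150725]
```

Call:
step_arm(deltas=[[0.003,0.003,0,0.5,-1,0,-1],[0,0,0,0,-1,0,-1]])

```text
time_s: 11.95
tcp_pos: [0.5159, 0.1826, 0.1007]
eef_rot: [179.8, 0.3, 179.6]
contact_force: [-0.0, 1.8, 1.0]
gripper_width: 0.0132
```

```bash
cat > st.py <<'E'
from h import *
s=r.get_state();p=s['tcp_pos'];R=Ro.from_euler('xyz',s['eef_rot'],degrees=True)
print('t',s['time_s'],'tcp',p.round(4),s['eef_rot'].round(2),'F',s['contact_force'].round(2),'M',s['moment'].round(2),'tip(33.7)',(p+R.apply([.001,-.067,.0337])).round(4))
E
python3 st.py
```

```text
t 11.95 tcp [0.5159 0.1826 0.1007] [179.78   0.29 179.58] F [-0.04  1.77  0.99] M [0.57 0.08 0.06] tip(33.7) [0.5146 0.1157 0.0667]
```

Call:
step_arm(deltas=[[0,0.002,0,0.5,-1,0.2,-1],[0,0,0,0,-1,0,-1]])

```text
time_s: 12.15
tcp_pos: [0.5159, 0.181, 0.1007]
eef_rot: [179.7, 0.2, 179.6]
contact_force: [-0.5, 4.2, 3.2]
gripper_width: 0.0136
```

```bash
python3 st.py
```

```text
t 12.15 tcp [0.5159 0.181  0.1007] [179.73   0.23 179.6 ] F [-0.51  4.17  3.22] M [ 1.52  0.23 -0.06] tip(33.7) [0.5146 0.1142 0.0666]
```

Call:
step_arm(deltas=[[0.003,0.001,0,0.3,-1,-0.1,-1],[0.001,0,0,0,-1,0,-1]])

```text
time_s: 12.35
tcp_pos: [0.5161, 0.1804, 0.101]
eef_rot: [179.8, 0.3, 179.6]
contact_force: [-1.9, 7.0, 0.6]
gripper_width: 0.0136
```

```bash
python3 st.py
```

```text
t 12.35 tcp [0.5161 0.1804 0.101 ] [179.81   0.25 179.57] F [-1.86  7.04  0.56] M [ 2.44  0.45 -0.02] tip(33.7) [0.5148 0.1135 0.0671]
```

Call:
step_arm(deltas=[[0,0.001,0,0,-1,0.3,-1],[0.001,0,0,0,-1,0.1,-1]])

```text
time_s: 12.55
tcp_pos: [0.5165, 0.1803, 0.101]
eef_rot: [179.7, 0.3, 179.6]
contact_force: [-2.8, 6.6, 3.5]
gripper_width: 0.0134
```

```bash
python3 st.py
```

```text
t 12.55 tcp [0.5165 0.1803 0.101 ] [179.69   0.27 179.55] F [-2.77  6.59  3.54] M [ 2.58  0.84 -0.15] tip(33.7) [0.5152 0.1135 0.0669]
```

Call:
step_arm(deltas=[[0.002,0.001,0,0.6,-1.5,0.1,-1],[0.001,0,0,0.2,-1.4,0,-1]])

```text
time_s: 12.75
tcp_pos: [0.5164, 0.1799, 0.1013]
eef_rot: [179.6, 0.3, 179.5]
contact_force: [-1.9, 7.5, 0.8]
gripper_width: 0.0133
```

```bash
python3 st.py
```

```text
t 12.75 tcp [0.5164 0.1799 0.1013] [179.63   0.33 179.54] F [-1.91  7.52  0.84] M [ 3.    0.66 -0.1 ] tip(33.7) [0.515  0.1132 0.0672]
```

```bash
python3 look.py 11 wrist side
```

```text
12.85 [0.51635869 0.17997121 0.10135333] [179.62091301   0.33638291 179.53753629] [-2.02561258  7.29814746  1.72559243] [ 2.98027578  0.61740637 -0.06647483]
```

View pics/w11c.png

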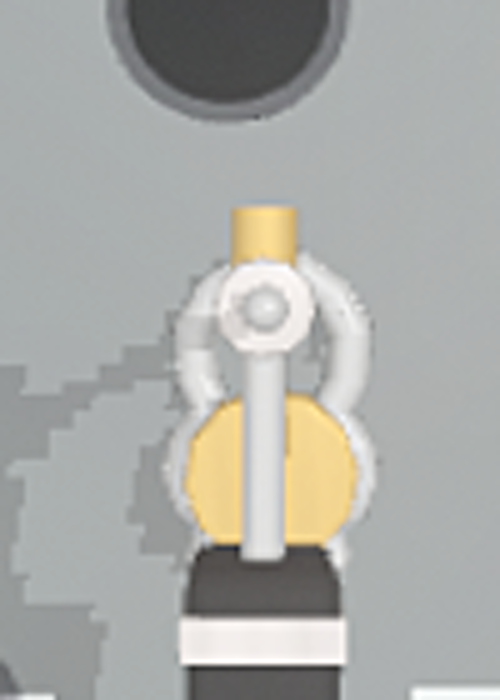

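View pics/d11c.png

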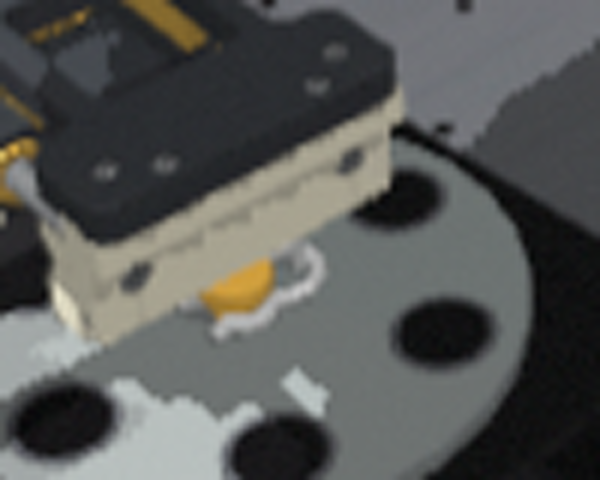

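Call:
step_arm(deltas=[[0.003,0.002,0,1,-2,0.3,-1],[0.002,0,0,0.6,-2,0.2,-1]])

```text
time_s: 13.05
tcp_pos: [0.5161, 0.1794, 0.1016]
eef_rot: [179.6, 0.4, 179.5]
contact_force: [-1.4, 8.2, 1.4]
gripper_width: 0.0134
```

```bash
python3 st.py
```

```text
t 13.05 tcp [0.5161 0.1794 0.1016] [179.59   0.43 179.54] F [-1.43  8.2   1.44] M [3.5  0.41 0.  ] tip(33.7) [0.5149 0.1127 0.0674]
```

Call:
step_arm(deltas=[[0.001,0.004,0,0.8,-1.5,0.8,-1],[0.001,0.002,0,0.5,-1.5,0.4,-1]])

```text
time_s: 13.25
tcp_pos: [0.5162, 0.1797, 0.1013]
eef_rot: [179.4, 0.3, 179.6]
contact_force: [-1.9, 6.8, 2.8]
gripper_width: 0.0133
```

```bash
python3 st.py
```

```text
t 13.25 tcp [0.5162 0.1797 0.1013] [179.41   0.3  179.58] F [-1.86  6.84  2.77] M [ 2.73  0.5  -0.09] tip(33.7) [0.5149 0.113  0.0669]
```

Call:
step_arm(deltas=[[0.006,0.002,0,1,-3,0.6,-1],[0.004,0,0,0.5,-3,0.5,-1]])

```text
time_s: 13.45
tcp_pos: [0.5168, 0.1783, 0.1016]
eef_rot: [179.6, 0.5, 179.6]
contact_force: [-2.4, 10.8, 3.1]
gripper_width: 0.0133
```

```bash
python3 st.py
```

```text
t 13.45 tcp [0.5168 0.1783 0.1016] [179.55   0.49 179.58] F [-2.37 10.82  3.05] M [ 4.26  0.94 -0.14] tip(33.7) [0.5156 0.1116 0.0674]
```

Call:
step_arm(deltas=[[0.004,0.005,0,1.2,-3,0.6,-1],[0.004,0.003,0,0.8,-3,0.5,-1]])

```text
time_s: 13.65
tcp_pos: [0.5167, 0.1769, 0.1017]
eef_rot: [179.6, 0.3, 179.6]
contact_force: [-0.4, 8.8, 1.5]
gripper_width: 0.0135
```

```bash
python3 st.py
```

```text
t 13.65 tcp [0.5167 0.1769 0.1017] [179.59   0.33 179.61] F [-0.37  8.77  1.54] M [ 3.28 -0.03 -0.02] tip(33.7) [0.5155 0.1102 0.0675]
```

```bash
python3 look.py 12 wrist side
```

```text
13.75 [0.5164565  0.17614256 0.10141171] [179.66552628   0.28585633 179.61338929] [0.04664951 5.04919102 1.56354631] [ 2.10620415 -0.23061708  0.04091266]
```

View pics/w12c.png

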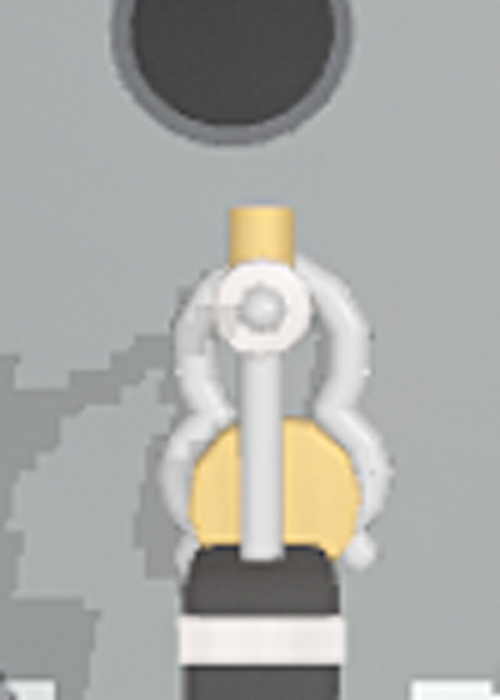

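View pics/d12c.png

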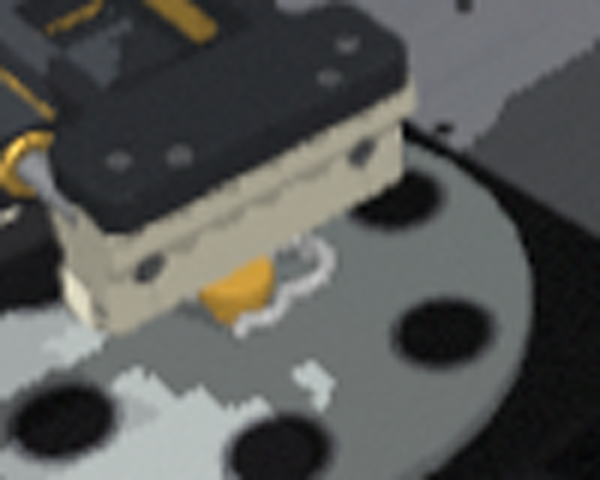

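Call:
step_arm(deltas=[[0.003,0.002,0,1,-2,0.4,-1],[0.002,0.001,0,0.5,-2,0.2,-1]])

```text
time_s: 13.95
tcp_pos: [0.516, 0.1743, 0.1012]
eef_rot: [179.8, 0.3, 179.6]
contact_force: [-0.2, 5.8, 1.8]
gripper_width: 0.0135
```

```bash
python3 st.py
```

```text
t 13.95 tcp [0.516  0.1743 0.1012] [179.76   0.26 179.64] F [-0.22  5.79  1.83] M [ 2.73  0.07 -0.06] tip(33.7) [0.5147 0.1075 0.0672]
```

Call:
step_arm(deltas=[[0.001,0.001,0,0.4,-2,0.4,-1],[0,0.001,0,0.2,-1.5,0.2,-1]])

```text
time_s: 14.15
tcp_pos: [0.5161, 0.1725, 0.1009]
eef_rot: [179.7, 0.3, 179.7]
contact_force: [-0.0, 3.0, 1.7]
gripper_width: 0.0135
```

```bash
python3 st.py
```

```text
t 14.15 tcp [0.5161 0.1725 0.1009] [179.68   0.25 179.66] F [-0.02  2.97  1.66] M [ 1.37 -0.05 -0.06] tip(33.7) [0.5148 0.1057 0.0668]
```

Call:
step_arm(deltas=[[0.001,0.001,0,0.3,-2,0,-1],[0.001,0,0,0,-2,0,-1],[0.001,0,0,0,-1.5,0,-1]])

```text
time_s: 14.45
tcp_pos: [0.5153, 0.166, 0.1005]
eef_rot: [179.9, 0.1, 179.7]
contact_force: [0.2, 2.0, 0.8]
gripper_width: 0.0135
```

```bash
python3 st.py
```

```text
t 14.45 tcp [0.5153 0.166  0.1005] [1.7994e+02 1.2000e-01 1.7967e+02] F [0.22 1.97 0.76] M [ 0.6  -0.14  0.01] tip(33.7) [0.514  0.099  0.0667]
```

Call:
step_arm(deltas=[[0,0,0,0,-2,0.1,-1],[0,0,0,0,-2,0,-1],[0,0,0,0,-2,0,-1]])

```text
time_s: 14.75
tcp_pos: [0.5152, 0.1591, 0.1004]
eef_rot: [180.0, 0.1, 179.7]
contact_force: [0.1, 3.1, 1.7]
gripper_width: 0.0135
```

```bash
python3 st.py; python3 look.py 13 wrist side scene
```

```text
t 14.75 tcp [0.5152 0.1591 0.1004] [1.7996e+02 1.2000e-01 1.7966e+02] F [0.15 3.08 1.73] M [ 0.86 -0.06  0.01] tip(33.7) [0.5139 0.0922 0.0667]
14.9 [0.51492327 0.1586544  0.10027563] [-1.79986591e+02  7.83648858e-02  1.79647553e+02] [ 1.37061817 -1.0875121   1.65369284] [-0.29144902 -0.25795569  0.06304504]
```

View pics/w13c.png

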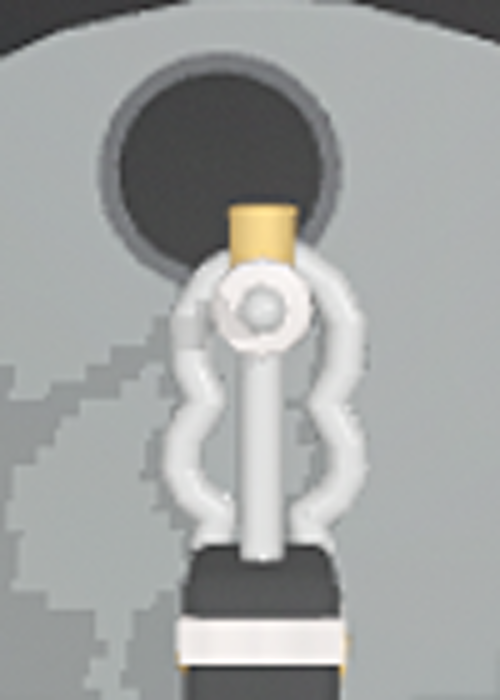

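View pics/d13c.png

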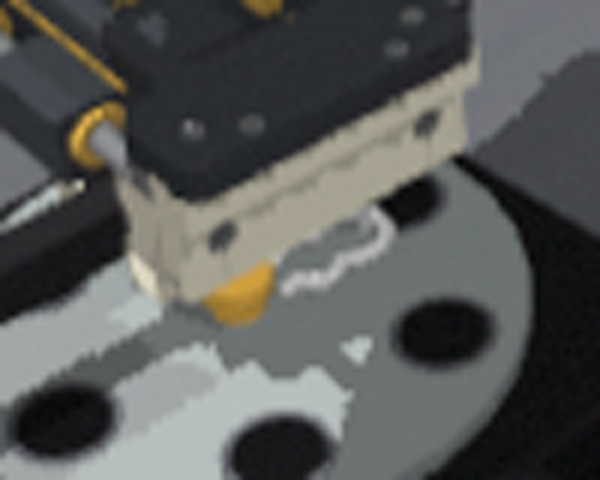

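View pics/s13c.png

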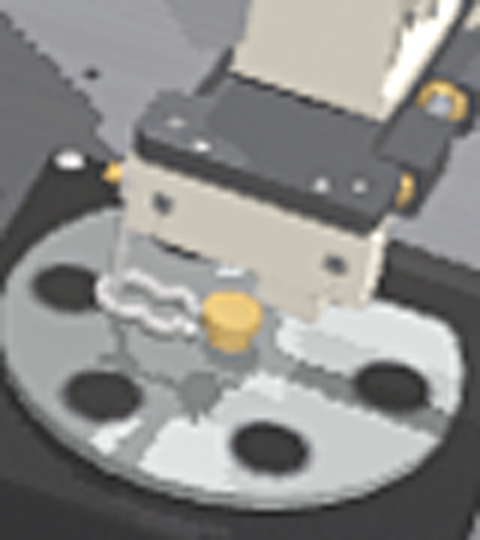

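Call:
step_arm(deltas=[[0,0,0,0,-2,-0.1,-1],[0,0,0,0,-2,-0.1,-1],[0,0,0,0,0,-0.2,-1]])

```text
time_s: 15.2
tcp_pos: [0.5147, 0.1543, 0.1005]
eef_rot: [-180.0, 0.1, 179.6]
contact_force: [0.4, -0.3, 0.1]
gripper_width: 0.0136
```

```bash
python3 st.py; python3 look.py 14 wrist side
```

```text
t 15.2 tcp [0.5147 0.1543 0.1005] [-1.7998e+02  6.0000e-02  1.7964e+02] F [ 0.44 -0.3   0.08] M [-0.01 -0.26  0.07] tip(33.7) [0.5134 0.0873 0.0668]
15.3 [0.51474089 0.15431648 0.10050457] [-1.79971495e+02  5.71562795e-02  1.79646657e+02] [ 0.11493156 -0.88183824 -0.12687147] [-0.04816453 -0.16829462 -0.00119978]
```

View pics/w14c.png

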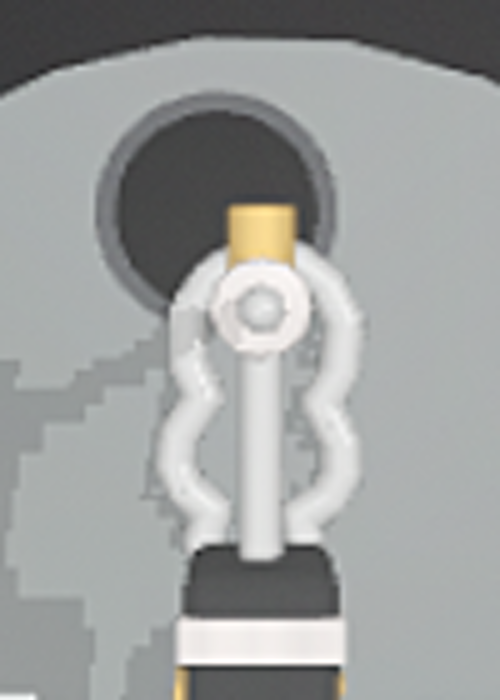

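View pics/d14c.png

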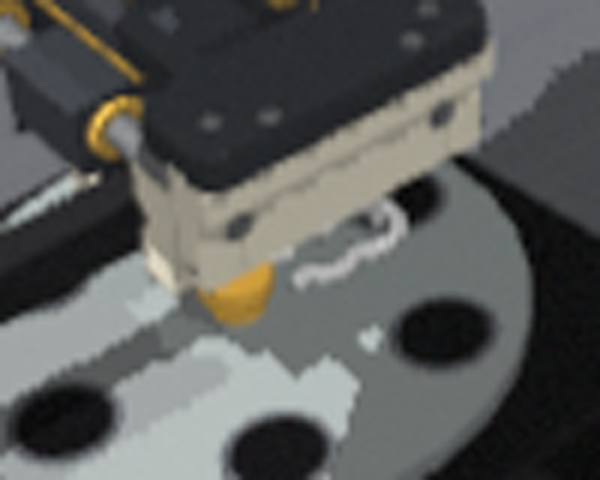

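Call:
step_arm(deltas=[[0,0,0,0,2,-0.5,-1],[0,0,0,0,0,-3,-1],[0,0,0,0,0,-10,-1],[0,0,0,0,0,-20,-1],[0,0,0,0,0,-25,-1],[0,0,0,0,0,-8,-1]])

```text
time_s: 15.9
tcp_pos: [0.5128, 0.1553, 0.1688]
eef_rot: [-179.8, -0.2, 179.6]
contact_force: [-0.0, -0.1, -0.2]
gripper_width: 0.0139
```

```bash
python3 st.py; python3 look.py 15 wrist side
python3 - <<'E'
from h import *
plan([.576,-.225,.16],13.1,grip=-1,long=-166)
E
```

```text
t 15.9 tcp [0.5128 0.1553 0.1688] [-179.77   -0.24  179.62] F [-0.05 -0.06 -0.25] M [ 0.12 -0.09 -0.03] tip(33.7) [0.5112 0.0882 0.1354]
16.0 [0.51238043 0.15525889 0.16747542] [-179.77540704   -0.28694772  179.59702217] [-0.5272452   0.44136754 -1.08670224] [ 0.07667347 -0.13127427  0.00888093]
n 21 min 21 dist 385.6165914135799 rot [ -0.45555546   0.27696735 166.49679956]
[-0.0, 0.0, 0.138, -3.2, -18.1, 0.4, -1],
[-0.0, 0.0, 0.138, -5.6, -17.5, 0.4, -1],
[-0.0, 0.0, 0.138, -8.0, -16.5, 0.4, -1],
[-0.0, 0.0, 0.138, -10.2, -15.3, 0.4, -1],
[-0.0, 0.0, 0.138, -12.2, -13.7, 0.4, -1],
[-0.0, 0.0, 0.138, -14.0, -11.9, 0.4, -1],
[-0.0, 0.0, 0.138, -15.5, -9.9, 0.4, -1],
[-0.0, 0.0, 0.138, -16.7, -7.6, 0.4, -1],
[-0.0, 0.0, 0.138, -17.6, -5.3, 0.4, -1],
[-0.0, 0.0, 0.138, -18.1, -2.8, 0.3, -1],
[-0.0, 0.0, 0.138, -18.4, -0.3, 0.3, -1],
[-0.0, 0.0, 0.138, -18.2, 2.3, 0.3, -1],
[-0.0, 0.0, 0.138, -17.7, 4.8, 0.3, -1],
[-0.0, 0.0, 0.138, -16.9, 7.2, 0.3, -1],
[-0.0, 0.0, 0.138, -15.8, 9.4, 0.3, -1],
[-0.0, 0.0, 0.138, -14.3, 11.5, 0.3, -1],
[-0.0, 0.0, 0.138, -12.6, 13.4, 0.3, -1],
[-0.0, 0.0, 0.138, -10.6, 15.0, 0.3, -1],
[-0.0, 0.0, 0.138, -8.4, 16.3, 0.3, -1],
[-0.0, 0.0, 0.138, -6.1, 17.3, 0.3, -1],
[-0.0, 0.0, 0.138, -3.7, 18.0, 0.3, -1],
```

View pics/w15c.png

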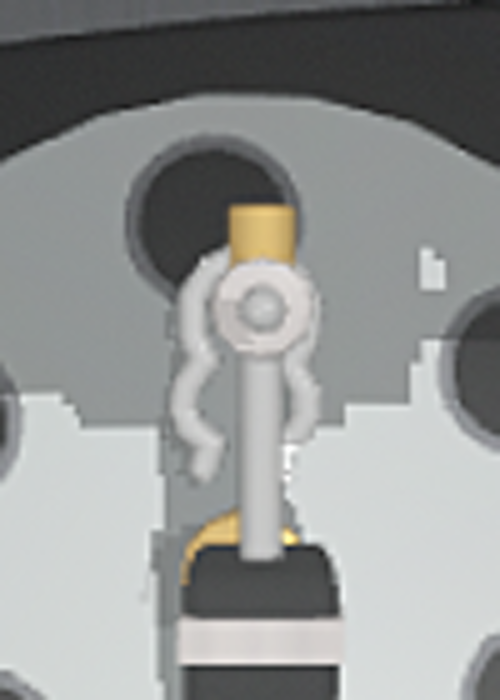

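View pics/d15c.png

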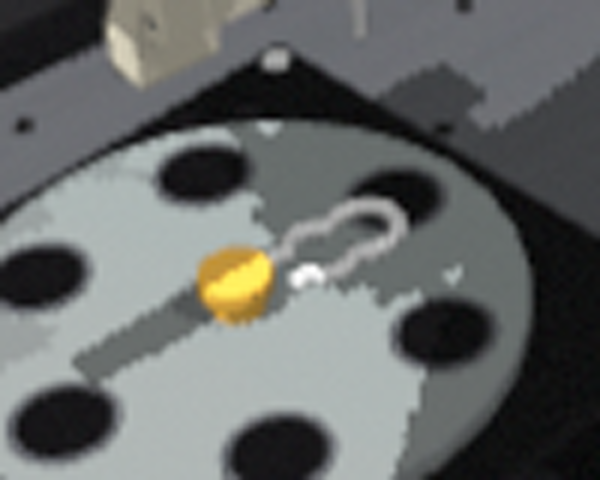

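Call:
step_arm(deltas=[[0,0,0.138,-3.2,-18.1,0,-1],[0,0,0.138,-5.6,-17.5,0,-1],[0,0,0.138,-8,-16.5,0,-1],[0,0,0.138,-10.2,-15.3,0,-1],[0,0,0.138,-12.2,-13.7,0,-1],[0,0,0.138,-14,-11.9,0,-1],[0,0,0.138,-15.5,-9.9,0,-1],[0,0,0.138,-16.7,-7.6,0,-1],[0,0,0.138,-17.6,-5.3,0,-1],[0,0,0.138,-18.1,-2.8,0,-1]])

```text
time_s: 17.0
tcp_pos: [0.5333, -0.0324, 0.1573]
eef_rot: [-178.8, 0.2, 97.6]
contact_force: [-0.0, -0.1, -0.5]
gripper_width: 0.0135
```

Run:
```python
from h import *
plan([.576,-.225,.15],13.1,grip=-1,long=-80)
```

```text
n 11 min 11 dist 197.4197044250471 rot [-0.80689729  1.02337991 84.45406844]
[-0.001, 0.002, 0.134, -17.9, 1.6, 0.7, -1],
[-0.001, 0.002, 0.134, -17.5, 3.9, 0.7, -1],
[-0.001, 0.002, 0.134, -16.8, 6.2, 0.6, -1],
[-0.001, 0.002, 0.134, -15.8, 8.4, 0.6, -1],
[-0.001, 0.002, 0.134, -14.6, 10.5, 0.6, -1],
[-0.001, 0.002, 0.134, -13.0, 12.3, 0.6, -1],
[-0.001, 0.002, 0.134, -11.3, 13.9, 0.6, -1],
[-0.001, 0.002, 0.134, -9.3, 15.3, 0.6, -1],
[-0.001, 0.002, 0.134, -7.2, 16.4, 0.6, -1],
[-0.001, 0.002, 0.134, -4.9, 17.2, 0.6, -1],
[-0.001, 0.002, 0.134, -2.6, 17.7, 0.6, -1],
```

Call:
step_arm(deltas=[[-0.001,0.002,0.134,-17.9,1.6,0,-1],[-0.001,0.002,0.134,-17.5,3.9,0,-1],[-0.001,0.002,0.134,-16.8,6.2,0,-1],[-0.001,0.002,0.134,-15.8,8.4,0,-1],[-0.001,0.002,0.134,-14.6,10.5,0,-1],[-0.001,0.002,0.134,-13,12.3,0,-1],[-0.001,0.002,0.134,-11.3,13.9,0,-1],[-0.001,0.002,0.134,-9.3,15.3,0,-1],[-0.001,0.002,0.134,-7.2,16.4,0,-1],[0,0,0.1,-4.9,14,0,-1]])

```text
time_s: 18.0
tcp_pos: [0.5591, -0.2124, 0.1429]
eef_rot: [-179.2, 1.1, 19.3]
contact_force: [0.4, 0.7, -1.1]
gripper_width: 0.0131
```

Call:
step_arm(deltas=[[0,0,0,0,0,0,-1],[0,0,0,0,0,0,-1]])

```text
time_s: 18.2
tcp_pos: [0.5576, -0.2137, 0.1401]
eef_rot: [-179.1, 1.3, 19.1]
contact_force: [-0.4, 0.4, -0.3]
gripper_width: 0.0136
```

```bash
python3 st.py
python3 - <<'E'
from h import *
plan([.5753,-.2273,.11],13.1,grip=-1)
E
```

```text
t 18.2 tcp [ 0.5576 -0.2137  0.1401] [-179.05    1.3    19.06] F [-0.37  0.38 -0.27] M [-0.03 -0.25 -0.01] tip(33.7) [ 0.5358 -0.1498  0.1075]
n 1 min 1 dist 37.466658213013964 rot [-0.87761362  1.34949963  5.9460402 ]
[-0.015, 0.024, 0.104, 12.9, 19.1, 29.5, -1],
```

Call:
step_arm(deltas=[[-0.015,0.024,0.104,13,19.1,3,-1],[0,0,0,0,0,0,-1]])

```text
time_s: 18.4
tcp_pos: [0.5758, -0.2265, 0.1352]
eef_rot: [-179.9, 0.0, 13.1]
contact_force: [-0.5, 0.6, -1.2]
gripper_width: 0.0133
```

```bash
python3 st.py
python3 - <<'E'
from h import *
plan([.5754,-.2273,.10],13.1,grip=-1)
E
```

```text
t 18.4 tcp [ 0.5758 -0.2265  0.1352] [-1.7995e+02  2.0000e-02  1.3150e+01] F [-0.55  0.57 -1.21] M [-0.01  0.02  0.05] tip(33.7) [ 0.5615 -0.161   0.1016]
n 1 min 1 dist 35.215871641463465 rot [-0.05344115  0.01709891  0.04756069]
[-0.001, 0.0, 0.001, -0.6, 0.7, 35.2, -1],
```

Call:
step_arm(deltas=[[0,0,0,-0.6,0.7,20,-1],[0,0,0,0,0,20,-1],[0,0,0,0,0,8,-1],[0,0,0,0,0,0,-1]])

```text
time_s: 18.8
tcp_pos: [0.5743, -0.2245, 0.0855]
eef_rot: [-179.9, 0.1, 13.8]
contact_force: [0.1, 0.1, -0.4]
gripper_width: 0.0136
```

```bash
python3 st.py
python3 - <<'E'
from h import *
plan([.5754,-.2273,.0675],13.1,grip=-1,tilt=(179.88,-.25))
E
```

```text
t 18.8 tcp [ 0.5743 -0.2245  0.0855] [-1.7988e+02  9.0000e-02  1.3800e+01] F [ 0.14  0.13 -0.35] M [-0.04 -0.12  0.03] tip(33.7) [ 0.5592 -0.1591  0.052 ]
n 1 min 1 dist 18.262664168125905 rot [-0.24546161  0.34018229  0.69721943]
[-0.004, 0.006, 0.012, 0.4, 3.0, 18.0, -1],
```

Call:
step_arm(deltas=[[-0.004,0.006,0.012,0.4,3,6,-1],[0,0,0,0,0,2,-1],[0,0,0,0,0,0,-1]])

```text
time_s: 19.1
tcp_pos: [0.5763, -0.2269, 0.0785]
eef_rot: [179.8, -0.4, 13.2]
contact_force: [-0.8, -0.4, -1.2]
gripper_width: 0.0133
```

```bash
python3 st.py
python3 - <<'E'
from h import *
plan([.5754,-.2273,.0432],13.1,grip=-1,tilt=(179.88,-.25))
im=r.capture('wrist');crop(im,240,80,410,310,3,'w16c')
im=r.capture('side'); crop(im,300,130,420,220,6,'d16c')
E
```

```text
t 19.1 tcp [ 0.5763 -0.2269  0.0785] [179.84  -0.36  13.22] F [-0.77 -0.4  -1.18] M [-0.06 -0.12 -0.03] tip(33.7) [ 0.5621 -0.1615  0.0446]
n 1 min 1 dist 35.33884524322302 rot [ 0.04327597 -0.11184465  0.11723382]
[0.001, -0.002, 0.002, -1.1, 0.1, 35.3, -1],
```

View pics/w16c.png

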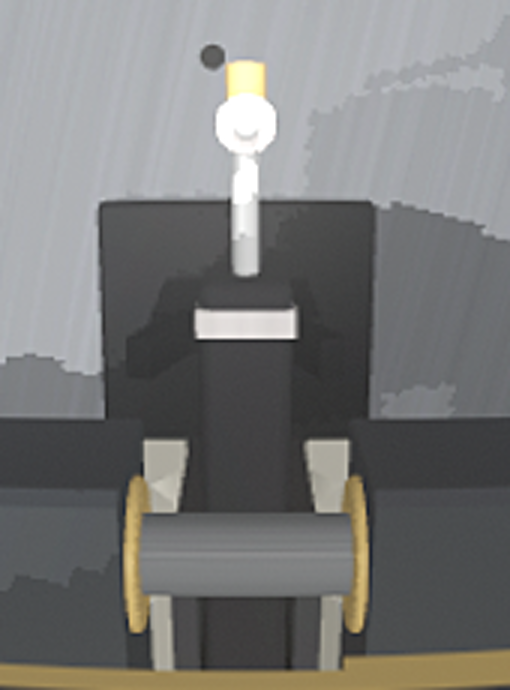

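View pics/d16c.png

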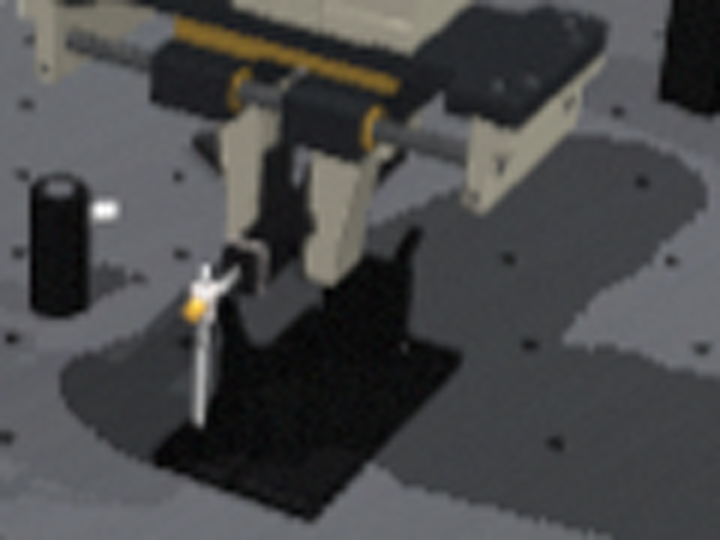

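Call:
step_arm(deltas=[[0,-0.001,0.002,-1,0,8,-1],[0,0,0,0,0,6,-1],[0,0,0,0,0,0,-1]])

```text
time_s: 19.5
tcp_pos: [0.5758, -0.2274, 0.0645]
eef_rot: [179.8, -0.4, 13.1]
contact_force: [-0.1, 0.4, -0.3]
gripper_width: 0.0135
```

```bash
python3 st.py
python3 - <<'E'
from h import *
plan([.5754,-.2273,.0432],13.1,grip=-1,tilt=(179.88,-.25))
E
```

```text
t 19.5 tcp [ 0.5758 -0.2274  0.0645] [179.81  -0.4   13.08] F [-0.14  0.39 -0.33] M [-0.05 -0.05  0.03] tip(33.7) [ 0.5619 -0.1619  0.0306]
n 1 min 1 dist 21.279493996674265 rot [ 0.07081321 -0.15479615 -0.02085528]
[0.001, -0.003, -0.0, -0.5, -0.2, 21.3, -1],
```

Call:
step_arm(deltas=[[0.001,-0.003,0,-0.4,0,5,-1],[0,0,0,0,0,5,-1],[0,0,0,0,0,4,-1],[0,0,0,0,0,0,-1]])

```text
time_s: 19.9
tcp_pos: [0.5753, -0.2275, 0.0488]
eef_rot: [179.9, -0.2, 13.1]
contact_force: [-0.2, -0.4, -1.4]
gripper_width: 0.0133
```

```bash
python3 st.py
python3 - <<'E'
from h import *
plan([.5754,-.2273,.0432],13.1,grip=-1,tilt=(179.88,-.25))
E
```

```text
t 19.9 tcp [ 0.5753 -0.2275  0.0488] [ 1.7988e+02 -1.7000e-01  1.3070e+01] F [-0.2  -0.4  -1.44] M [-0.11 -0.12  0.02] tip(33.7) [ 0.5612 -0.1621  0.0149]
n 1 min 1 dist 5.568148765359734 rot [-0.00423551  0.07576297 -0.02595434]
[-0.0, 0.001, -0.0, 0.1, -0.2, 5.6, -1],
```

Call:
step_arm(deltas=[[0,0.001,0,0.1,-0.2,3,-1],[0,0,0,0,0,1.5,-1],[0,0,0,0,0,0.5,-1]])

```text
time_s: 20.2
tcp_pos: [0.5755, -0.2273, 0.0433]
eef_rot: [179.9, -0.2, 13.1]
contact_force: [-0.6, -0.3, -0.2]
gripper_width: 0.0132
```

```bash
python3 st.py
```

```text
t 20.2 tcp [ 0.5755 -0.2273  0.0433] [179.88  -0.24  13.08] F [-0.58 -0.26 -0.19] M [-0.04 -0.13 -0.02] tip(33.7) [ 0.5614 -0.1619  0.0095]
```

Call:
step_arm(deltas=[[0,0,0,0,0,0.2,-1],[0,0,0,0,0,0,-1]], squeeze=6)

```text
time_s: 20.4
tcp_pos: [0.5756, -0.2273, 0.0433]
eef_rot: [179.9, -0.2, 13.1]
contact_force: [-0.5, 0.3, -0.7]
gripper_width: 0.0142
```

Call:
step_arm(deltas=[[0,0,0,0,0,0,-0.6],[0,0,0,0,0,0,-0.4],[0,0,0,0,0,0,0],[0,0,0,0,0,0,0.1]])

```text
time_s: 20.8
tcp_pos: [0.5762, -0.2275, 0.044]
eef_rot: [179.8, -0.3, 13.1]
contact_force: [-0.1, -0.6, 0.5]
gripper_width: 0.036
```

```bash
python3 st.py
python3 - <<'E'
from h import *
im=r.capture('side'); crop(im,300,130,420,220,6,'d17c')
im=r.capture('wrist');crop(im,240,80,410,310,3,'w17c')
E
```

```text
t 20.8 tcp [ 0.5762 -0.2275  0.044 ] [179.84  -0.32  13.1 ] F [-0.06 -0.57  0.52] M [-0.08 -0.11  0.03] tip(33.7) [ 0.5622 -0.162   0.0101]
```

View pics/d17c.png

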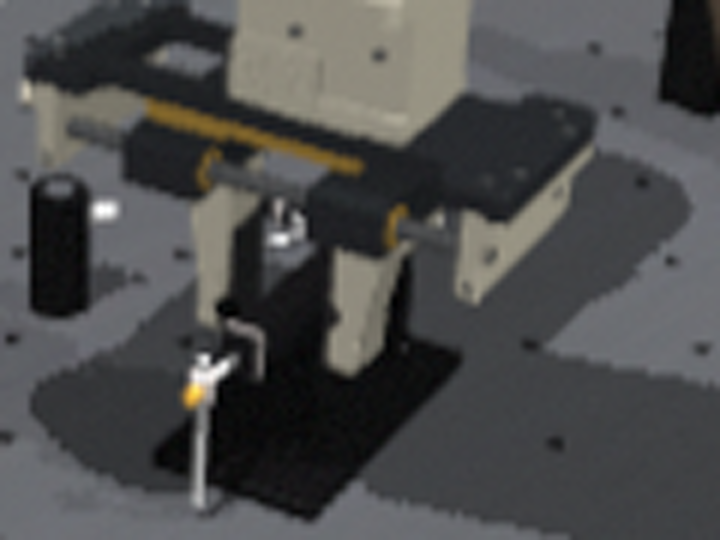

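View pics/w17c.png

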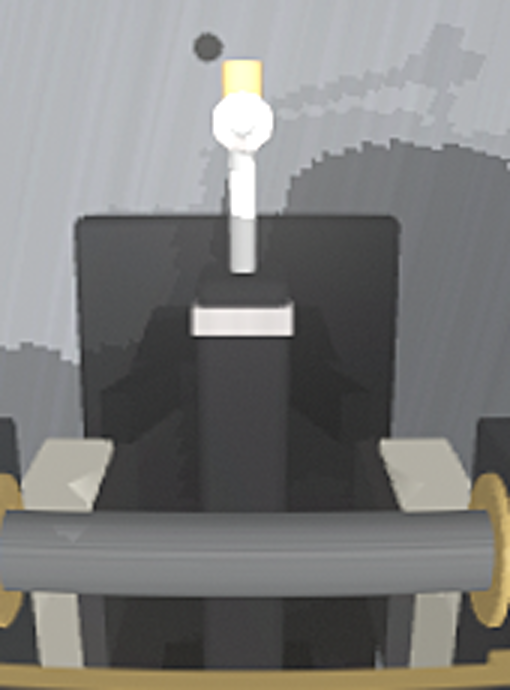

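Fingers are off the handle and the pick is seated. Rise straight up.

Call:
step_arm(deltas=[[0,0,0,-0.5,0,-6,0.1],[0,0,0,0,0,-20,0.1],[0,0,0,0,0,-30,0.1],[0,0,0,0,0,-40,0.1],[0,0,0,0,0,-40,0.1],[0,0,0,0,0,-20,0.1],[0,0,0,0,0,0,0.1],[0,0,0,0,0,0,0.1]])

```text
time_s: 21.7
tcp_pos: [0.5735, -0.2276, 0.2083]
eef_rot: [179.8, -0.3, 13.1]
contact_force: [0.9, 0.5, -0.8]
gripper_width: 0.0484
```

```bash
python3 st.py
python3 - <<'E'
from h import *
im=r.capture('side'); crop(im,170,140,430,300,3,'d18c')
im=r.capture('scene');crop(im,150,140,490,300,2,'s18c'); crop(im,390,190,470,260,6,'s18r')
E
```

```text
t 21.7 tcp [ 0.5735 -0.2276  0.2083] [179.83  -0.26  13.09] F [ 0.9   0.48 -0.78] M [-0.09 -0.06  0.01] tip(33.7) [ 0.5595 -0.1622  0.1744]
```

View pics/d18c.png

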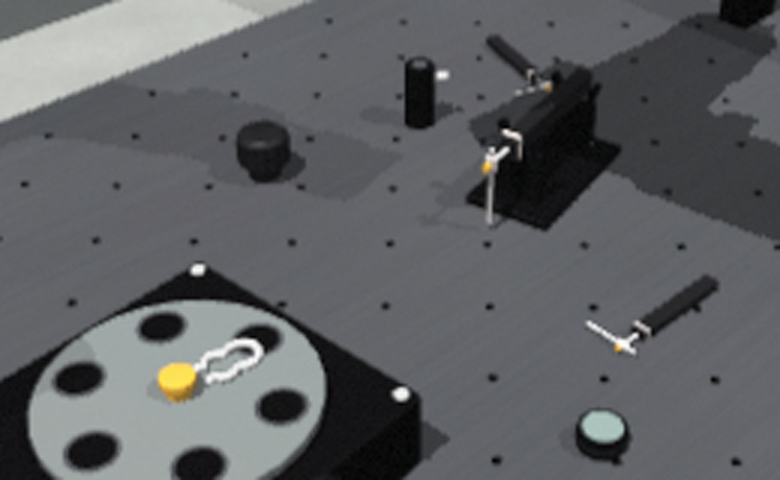

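View pics/s18c.png

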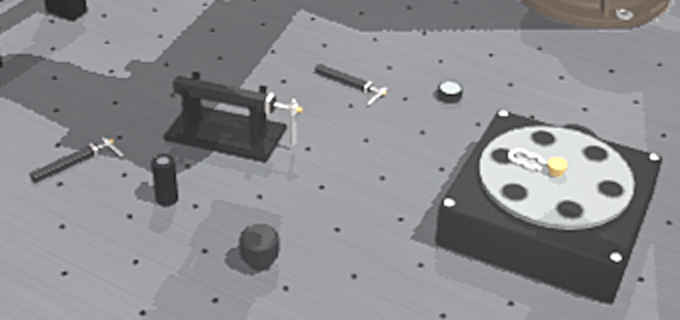

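View pics/s18r.png

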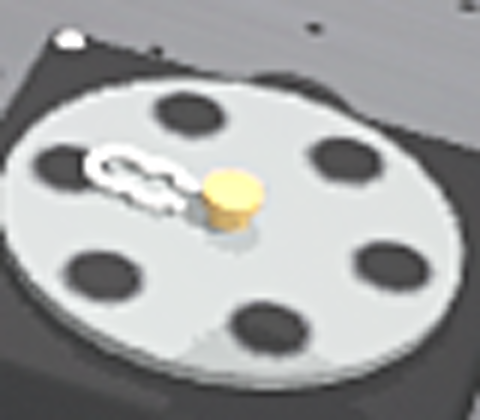

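Run:
```python
from h import *
b=r.camera_info('side');a=r.camera_info('scene')
print(atz(b,(170+264/3,140+345/3),.0685), atz(b,(170+177/3,140+377/3),.079))
print(atz(a,(390+86/6,190+163/6),.0685), atz(a,(390+233/6,190+186/6),.079))
r.close_job()
```

```text
[0.50782257 0.07939017 0.0685    ] [0.51005941 0.13607193 0.079     ]
[0.51411493 0.08264577 0.0685    ] [0.51111735 0.1354036  0.079     ]
the job is handed in; nothing more can be done
```

The ring is off the post and lying flat on the wheel, the pick is back in its cradle, and I handed the job in at about 22 s of the 48 s allowed.

- **Pick:** I took the largest pick, the one in the cradle, and gripped it by the flat sides of its handle.
- **Finding the wheel:** I felt the hook down in the gap between the post and the bow until it touched the wheel. The most force I read was 3.9 N.
- **Prying:** I pushed the bow outward, along the ring's +x. The pull peaked at about 11 N, with no more than 3.5 N upward on the hook. The ring sprang free after about 7 mm.
- **Clearing the post:** I pushed the ring to about 26 mm from the post. I then backed the hook off, lifted it away and set the pick down where it had been.

Last checks:
- **Ring:** two pictures put the bow's outer edge about 53 mm (scene camera) and 57 mm (side camera) from the post's axis. The ring's origin is therefore about 26–30 mm away, more than the 20 mm needed. The bow lies partly over the edge of a filter opening but looks flat.
- **Pick:** in the side picture the hook tip is within about 0.5 px of where it started. The tool's pose at release matched its pose at the grasp.
- **Loose parts:** the knob, post holder, lens cell and the two spare picks look unmoved.
- **Disagreement:** the wrist and fixed cameras differed by 2–3 mm in absolute position, so I used differences within the same picture for the fit. Forces are readings at the end of each short move, with about 1 N of noise, so a brief higher peak could have been missed.

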